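# Fit the bender roller and lock it with its hairpin clip

## Task

Put the bare-aluminium roller on the empty post of the bench pipe bender, boss up and right down on its washer, then lock it with the loose hairpin clip: straight leg through the hole in the post, and the clip pushed across until its bent leg snaps over the post, as on the bender's other post. The post may have turned, so feel for its hole; bring the parts home gently, never forcing the roller, the clip or the bender, and leave everything else on the bench where it is.

Things in the scene. Friction and masses are not known exactly. Their poses are not given: they have to be found in the camera images.
- bender: Bench pipe bender, fixed: green base plate 150 x 225 x 10 mm. Origin on the bench under its aluminium former (disc 120 mm across, top 60 mm above the bench; its boss, post and fitted clip to 100 mm). z up; y points along the dark arm to the empty roller post at y = +96 mm, x = 0. Lever socket beyond it to y = +185, 44 mm high. All else within 110 mm of that post is under 61 mm high: come from its +y side.
- post_seat (a point): Centre of the brass washer at the foot of the empty steel post, 22 mm above the bench: the roller's underside rests here when right down. Axes as the bender's. The post is upright, 20 mm in diameter, its top 100 mm above the bench, tapered to 10 mm over the last 6 mm. It can turn about its own axis in its socket, stiffly (0.06 N m).
- post_hole (a point): Point on the post's axis, 78.5 mm up, in its level cross hole: the straight leg's centre line lies here when the clip rests on the seated roller's boss (top at 76 mm). Axes as the bender's, NOT the hole's: the post stands turned, its hole up to 1.2 rad either way from the y axis; feel or look for it (a dark saw mark on the post's top runs along it). It goes right through, 7 mm wide, 75 to 83 mm up.
- roller: The bare-aluminium roller to fit, standing on the bench, 0.23 to 0.43 kg: grooved body 64 mm in diameter, 38 mm high; on it a smooth boss to grip, 40 mm in diameter, 16 mm high (54 mm in all); bored through, 22.5 mm. Origin at the centre of its underside, z up along the bore.
- black_roller: A black plastic roller of the same outline with a different groove, standing on the bench, not wanted here. Origin at the centre of its underside.
- clip: Loose hairpin clip of 5 mm spring wire, 42 g, 120 mm long, lying flat on a rubber mat 3 mm thick. Origin under the middle of the pocket that takes the post; x along the straight leg to its free end, y towards the bent leg, z up. The straight leg lies at y = 0 from x = -70 to +38.5 mm; the springy bent leg beside it ends at x = +24.5, y = +14 mm; the closed end is at x = -81 mm.
- clip_pocket (a point): On the straight leg's centre line at the pocket (2.5 mm above the clip's origin), axes as the clip's: at post_hole, to 2 mm, when home. Pushed towards the post's axis, the leg's tip meets the post, or goes into its hole, with this point 48 mm short of the axis; the bent leg meets it 24 mm short, resists most (8 to 13 N) from 21 to 15, is at the widest point 11 short, then draws itself home.
- clip_tip (a point): Rounded free end of the clip's straight leg, on its centre line, x = +38.5 mm of the clip; it leads the bent leg's end by 14 mm. Axes as the clip's. When home it stands 28 mm out of the far side of the post.
- clip_grip (a point): The place to grip, at x = -58, y = +8.5, z = +2.5 mm of the clip: midway between two parallel wires, rigid, 22 mm over all, that run along x from -69 to -47 mm at the closed end; behind them the round bend, before them the bent leg's spring. Axes as the clip's.
- elbow: Bystander: orange plastic pipe elbow, 51 mm high, lying on the bench. Origin under its corner.
- coupling: Bystander: grey plastic coupling sleeve, 62 mm in diameter, 55 mm high, standing. Origin at the centre of its underside.
- wrench: Bystander: steel wrench, 190 mm long, lying along its x. Origin under its middle.
- sealant: Bystander: closed yellow jar, 56 mm in diameter, 75 mm high. Origin at the centre of its underside.
- tee: Bystander: brass tee fitting, 84 mm long, 33 mm high, lying on the bench. Origin under its middle.
- tube_cutter: Bystander: grey tube cutter, about 125 mm long, 30 mm high, lying on the bench. Origin under its middle.

How it is judged:
By the outcome, as a careful person would: the job done as asked, in the order asked, and still so for the second after the job is handed in, with the robot touching nothing.
It also fails if it takes over 72 s, if anything falls off the work surface, if the arm or the gripper's body presses on something with over 40 N, if the wrist force passes 120 N, or if a joint passes its speed limit or range.

## Robot

A 6-joint arm with a two-finger parallel gripper is mounted at the origin on the work surface. World frame = base frame: x ahead of the robot, y to its left, z up, the work surface at z = 0. Lengths are in mm, angles in rad, forces in N, time in s.
With the tool pointing down it reaches from about 275 to 750 mm from the base axis. Payload 10.2 kg.
Tool frame: the origin (TCP) lies at the centre of the arm's flange, where the gripper is bolted on; the fingertips stand ctrl.tip_reach ahead of it and the grasp point (between the pads) lies 155 mm ahead of it (ctrl.tip_reach is the distance from the TCP to the fingertips, in mm); z points along the fingers, y is the direction in which the jaws open and shut (so a half turn about z gives the same grasp; the last joint's range is limited). The gripper opens to 85 mm and grips with 20 to 120 N. Pads are 22 mm wide; open, the fingers measure 114 mm over their backs; the gripper's body (76 mm by 85 mm) begins 54 mm behind the grasp point. The pads swing forward as they close: fully open they stand 13 mm farther back than shut.
Start: joints at [-0.223, 0.313, 1.498, -0, 1.331, -0.223], TCP at [525.007, -0.014, 404.694] pointing down, gripper open.
Joint ranges: [-2.94, 2.94], [-0.97, 2.17], [0.19, 2.56], [-1.23, 4.37], [0.02, 3.11], [-2.88, 2.88]. Speed limits (rad/s): [2.39, 2.39, 3.01, 3.14, 3.14, 3.14].

## Interface

Orientations are given as a unit quaternion [w, x, y, z].
In Python, from rig import ctrl, viewer gives the robot as it stands.
- The arm moves only by the tool drive_tool, never from a script. Its argument "rows" is a list that holds one entry, the list of rows, each a list of 6 numbers: the shift along the world's x, y, z normalised to -1 to 1, where 1 is 0.1 m, then the turn, a rotation vector about the world's x, y, z normalised to -1 to 1, where 1 is 90 degrees. A call has 1 to 10 rows; each row is the pose to reach, as a shift and turn from the pose measured when the call began; what a row does not reach only later rows make up. A row lasts 1/8 s, in which the tool goes at most 62.5 mm and 10.7 degrees, less where a joint would pass 70% of its speed; a pose out of reach is approached as far as the arm can. A call with a number of a shift or a turn outside -1 to 1 is refused whole. A call with a gripper value outside its range is refused whole. "fingers" is the opening, from -1 (shut) to 1 (fully open), set as the call begins (left out, the last holds). The fingers move at their own pace and stop on an object; "force" is the grip in N (left out, the last holds). Time passes only in rows, so rows that repeat a pose let the fingers close. It gives the time, the measured TCP pose, the force and the opening at its end, in the units of the state.
- ctrl.sense(): the state, without advancing time (a new reading comes with each control period).
- viewer.capture(name): name is "scene" or "side" or "wrist"; returns the picture (384x512x3 uint8, red, green, blue); there is no depth.
- viewer.calibration(name): a dict with "mtx" (3x3 intrinsics, pixels), "extrinsics" (4x4, takes a point from camera to world coordinates). Camera axes: x right, y up, looking along -z (the intrinsics and any distortion apply to the point x, -y, -z); pixel columns grow to the right and rows downward; lengths in mm; the calibration is good to about 2 mm. A picture is of the moment at which its call begins: read the wrist's pose just before it. calibration takes no time and is no camera call; for the wrist camera it gives the pose at the moment of the call.
- ctrl.finish_job(): hands the job in, once; it reports no verdict.
The state is a dict: "time_s": time; "joints": joint angles; "dq": joint speeds; "tau": joint torques, N m; "eef_pos": TCP position; "ee_rot": TCP orientation; "force": force on the tool from outside, world axes, zero at the start; "wrist_torque": the same for the moment, N m; "grip_width": opening from 0.0 (shut) to 1.0 (fully open).
Only numpy, scipy, OpenCV 4.12 (cv2) and the standard library are available. Lean on these libraries where they do the work, as an engineer would, in place of code of your own. Each camera call takes 0.05 s, during which the arm holds its last target.

## Working session

There is one attempt and no reset: what is moved stays moved. The work goes in short steps, Python scripts to look and compute and a tool call to move; the robot and the scene stay as the last step left them, time stands still between calls to the robot, and variables do not carry over. Pictures are saved under pics/ and viewed, and the job is handed in when it is done.

Besides the shell and the picture viewer there is one more tool, called after "Request:" as name([rows], argument=value, ...), one row to a line, values as JSON. drive_tool: Moves the arm, as the interface text tells. Scaled input: -1 to 1 covers 0.1 m each way for a shift and 90 degrees each way for a turn. Its arguments: {"type":"object","properties":{"rows":{"type":"array","items":{"type":"array","items":{"type":"array","items":{"type":"number"}}}},"fingers":{"type":"number"},"force":{"type":"number"}},"required":["rows"]}

```bash
ls; mkdir -p pics; python3 - <<'E'
from rig import ctrl, viewer
import cv2
print(ctrl.sense(), ctrl.tip_reach)
for n in ("scene","side","wrist"):
    im=viewer.capture(n); cv2.imwrite(f"pics/{n}0.png",im[:,:,::-1])
    c=viewer.calibration(n); print(n,c)
E
```

```text
pics
{'time_s': 0.0, 'joints': array([-2.23380980e-01,  3.13450231e-01,  1.49843770e+00, -1.33168614e-05,
        1.33098159e+00, -2.23405945e-01]), 'dq': array([-0.00087903,  0.00065597, -0.00096946,  0.00028088, -0.00043725,
       -0.00032934]), 'tau': array([-5.78409599e-04, -4.12261176e+01, -2.59742296e+01, -3.58453699e-04,
        4.11797926e-03, -1.23038126e-05]), 'eef_pos': array([5.24963053e+02, 5.12669594e-03, 4.04134577e+02]), 'ee_rot': array([-5.36789146e-04,  7.07096689e-01,  7.07116585e-01, -3.45683024e-04]), 'force': array([0.4667093 , 0.09727027, 0.6331317 ]), 'wrist_torque': array([-0.09075015, -0.06729807,  0.01364448]), 'grip_width': 1.0002337109980162} 173.4
scene {'mtx': array([[407.86434792,   0.        , 252.33086864],
       [  0.        , 407.86434792, 189.64686313],
       [  0.        ,   0.        ,   1.        ]]), 'extrinsics': array([[-7.36776482e-01, -4.00295409e-01,  5.44907333e-01,
         1.25630742e+03],
       [ 6.76116012e-01, -4.29926537e-01,  5.98356341e-01,
         7.44447922e+02],
       [-5.24917370e-03,  8.09275453e-01,  5.87405897e-01,
 
[... 460 characters left out ...]
2],
       [ 2.12234504e-02,  7.92191861e-01,  6.09902960e-01,
         6.94233912e+02],
       [ 0.00000000e+00,  0.00000000e+00,  0.00000000e+00,
         1.00000000e+00]])}
wrist {'mtx': array([[336.72786389,   0.        , 251.5796577 ],
       [  0.        , 336.72786389, 197.54960585],
       [  0.        ,   0.        ,   1.        ]]), 'extrinsics': array([[ 9.99999677e-01, -6.07661341e-04,  5.25873347e-04,
         5.24952211e+02],
       [ 4.26021789e-04,  9.55728687e-01,  2.94249035e-01,
         7.55836842e+01],
       [-6.81396007e-04, -2.94248716e-01,  9.55728638e-01,
         3.73113360e+02],
       [ 0.00000000e+00,  0.00000000e+00,  0.00000000e+00,
         1.00000000e+00]])}
```

```bash
python3 - <<'E'
import cv2
for n in ("scene","side","wrist"):
    im=cv2.imread(f"pics/{n}0.png"); cv2.imwrite(f"pics/{n}0b.png",cv2.resize(im,(800,600),interpolation=cv2.INTER_CUBIC))
E
```

```text
(no output)
```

View pics/scene0b.png

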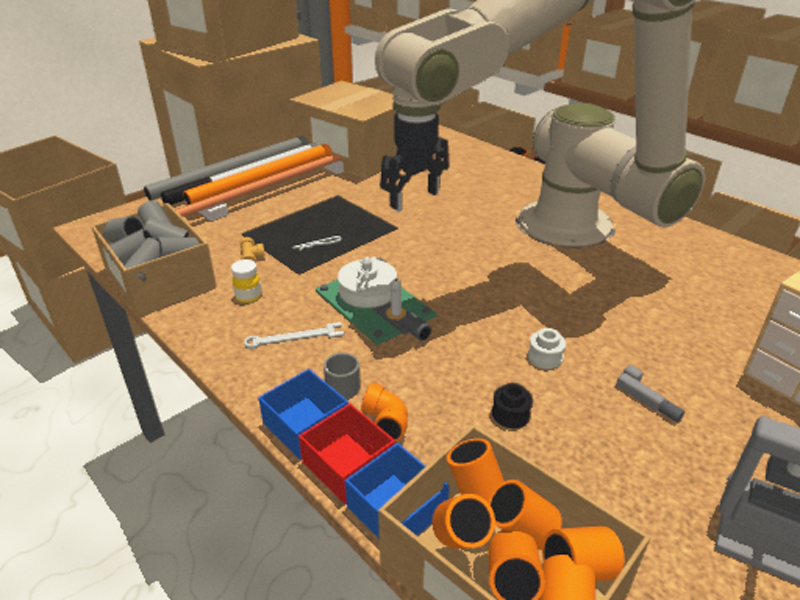

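View pics/side0b.png

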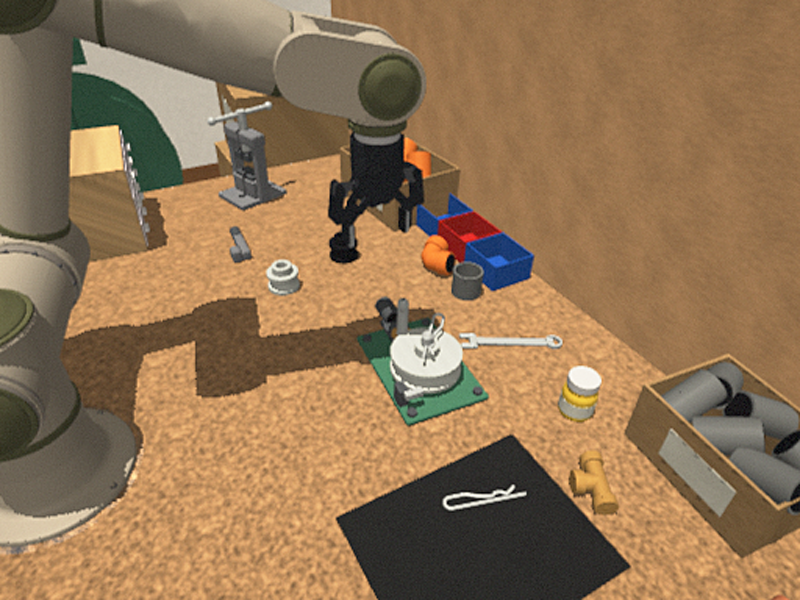

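View pics/wrist0b.png

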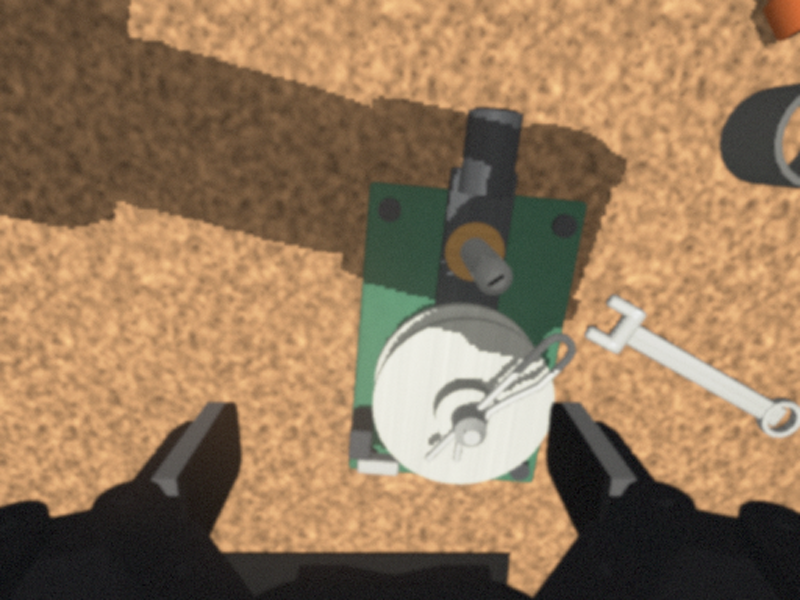

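```bash
cat > h.py <<'E'
import numpy as np, cv2
from rig import ctrl, viewer
def ray(c,u,v):
    K=c['mtx'];E=c['extrinsics']
    d=np.array([(u-K[0,2])/K[0,0],-(v-K[1,2])/K[1,1],-1.])
    return E[:3,3],E[:3,:3]@d
def onz(c,u,v,z):
    o,d=ray(c,u,v); return o+d*(z-o[2])/d[2]
def proj(c,p):
    E=c['extrinsics'];K=c['mtx']
    q=E[:3,:3].T@(np.asarray(p,float)-E[:3,3]); x=q[0]/-q[2];y=-q[1]/-q[2]
    return np.array([K[0,0]*x+K[0,2],K[1,1]*y+K[1,2]])
def tri(rays):
    A=np.zeros((3,3));b=np.zeros(3)
    for o,d in rays:
        d=d/np.linalg.norm(d);M=np.eye(3)-np.outer(d,d);A+=M;b+=M@o
    p=np.linalg.solve(A,b); r=[np.linalg.norm(np.cross(p-o,d/np.linalg.norm(d))) for o,d in rays]
    return p,r
def crop(src,u0,v0,w,h,dst,s):
    im=cv2.imread(src); c=im[v0:v0+h,u0:u0+w]
    c=cv2.resize(c,None,fx=s,fy=s,interpolation=cv2.INTER_CUBIC)
    for k in range(0,w,10):
        cv2.line(c,(k*s,0),(k*s,4 if k%50 else 10),(0,0,255),1)
        if k%20==0: cv2.putText(c,str(u0+k),(k*s,20),0,.4,(0,0,255),1)
    for k in range(0,h,10):
        cv2.line(c,(0,k*s),(4,k*s),(0,0,255),1)
        if k%20==0: cv2.putText(c,str(v0+k),(6,k*s+4),0,.4,(0,0,255),1)
    cv2.imwrite(dst,c)
E
python3 - <<'E'
from h import *
crop('pics/wrist0.png',220,100,160,120,'pics/c1.png',5)
crop('pics/scene0.png',180,150,160,110,'pics/c2.png',5)
crop('pics/side0.png',150,150,150,110,'pics/c3.png',5)
crop('pics/scene0.png',310,200,140,80,'pics/c4.png',5)
crop('pics/side0.png',270,290,80,50,'pics/c5.png',10)
E
```

```text
(no output)
```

View pics/c1.png

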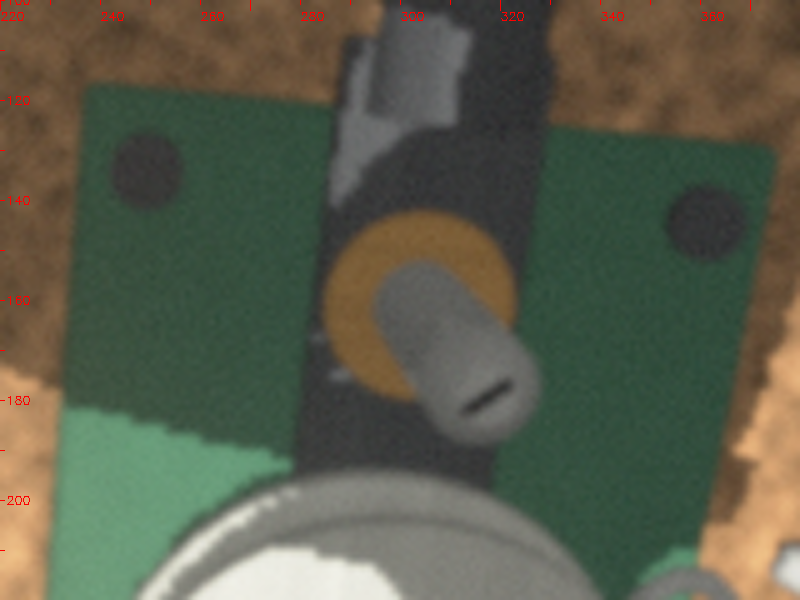

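View pics/c2.png

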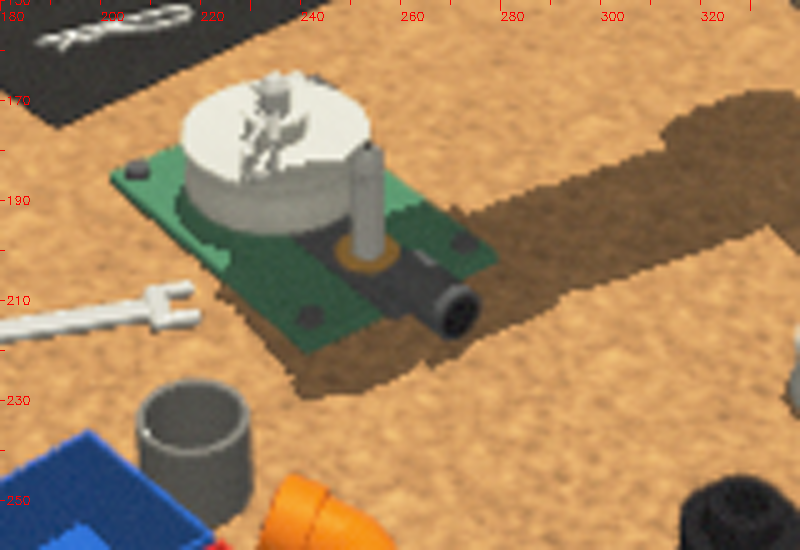

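View pics/c3.png

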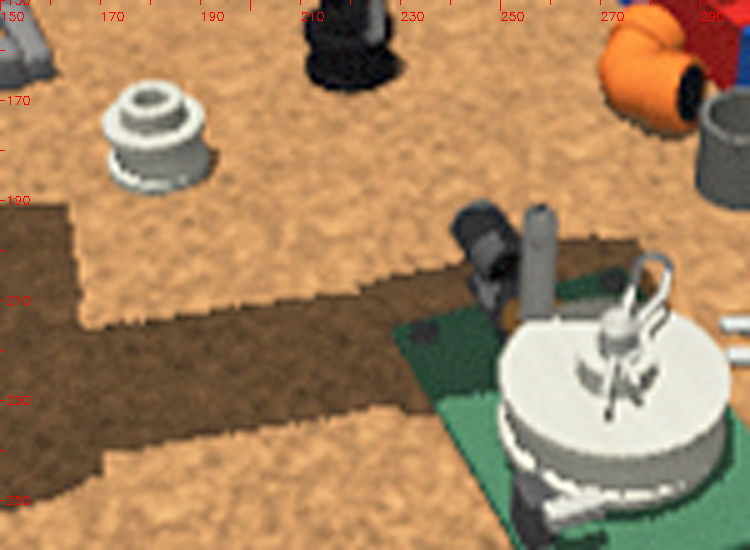

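View pics/c4.png

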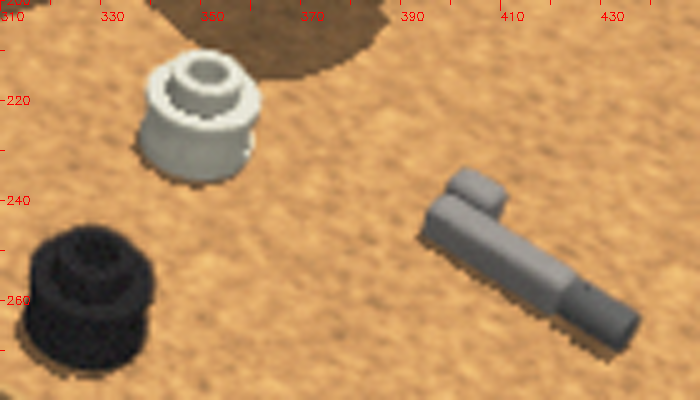

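View pics/c5.png

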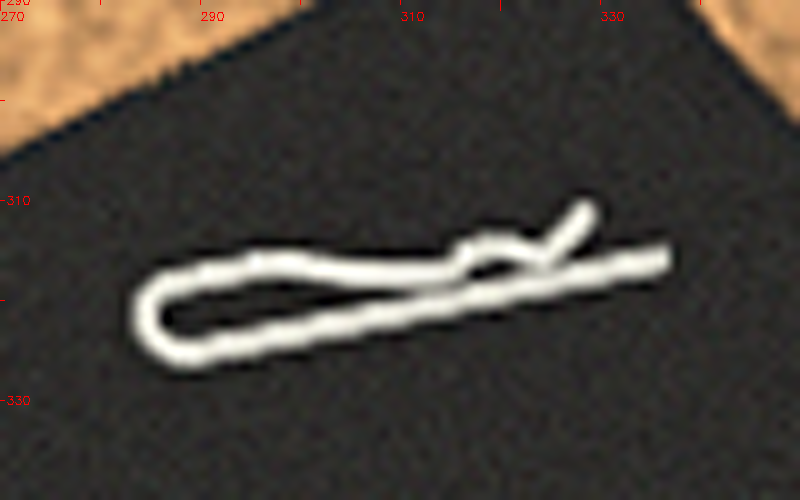

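```bash
python3 - <<'E'
from h import *
W=viewer.calibration('wrist');S=viewer.calibration('scene');D=viewer.calibration('side')
r=lambda x:np.round(x,1)
print('posttop W',r(onz(W,315.3,178.8,100)),'washer',r(onz(W,302.5,160.3,22)))
a=onz(W,310.5,182.7,100);b=onz(W,321,175.7,100);print('slot',r(a),r(b),np.degrees(np.arctan2(*(b-a)[1::-1])))
print('posttop tri',tri([ray(S,253.5,179.5),ray(D,256,192.5)]), r(onz(S,253.5,179,100)),r(onz(D,256,192,100)))
print('former post', r(onz(W,301.5,276,100)))
for p in [(236.5,117),(374.5,130),(355*.64,468*.64),(533*.64,481*.64)]: print('plate',r(onz(W,*p,10)))
print('roller',r(onz(S,349.5,214.3,54)),r(onz(D,180.2,169,54)),tri([ray(S,349.5,214.3),ray(D,180.2,169)]))
# clip
for n,p in dict(tip=(336,315.8),bend=(284,321),bent=(328,311),ls=(289,325.3)).items(): print(n,r(onz(D,*p,5.5)))
print('scene clip tip/bend', r(onz(S,187,158.5,5.5)),r(onz(S,217,152.5,5.5)))
print('blk',r(onz(S,329,250,54)))
for n,p in dict(sealant=(256/1.5625*1,0),).items(): pass
E
```

```text
posttop W [578.    7.9 100. ] washer [578.5   8.6  22. ]
slot [574.1   4.5 100. ] [582.5  10.6 100. ] 35.54177268599623
posttop tri (array([576.1358725 ,   6.40222736,  95.95307382]), [np.float64(2.2997323097483138), np.float64(2.2997323097483786)]) [580.5   7.8 100. ] [572.9   5.5 100. ]
former post [570.5 -83.5 100. ]
plate [508.9  52.4  10. ]
plate [655.3  39.   10. ]
plate [ 494.5 -169.    10. ]
plate [ 637.2 -180.9   10. ]
roller [456.4 271.9  54. ] [450.2 272.9  54. ] (array([452.02021931, 271.70133257,  52.8130008 ]), [np.float64(2.503031198381892), np.float64(2.5030311983818923)])
tip [ 571.4 -356.3    5.5]
bend [ 464.5 -312.7    5.5]
bent [ 563.6 -338.4    5.5]
ls [ 468.2 -326.4    5.5]
scene clip tip/bend [ 575.4 -356.2    5.5] [ 468.7 -314.8    5.5]
blk [610.6 322.8  54. ]
```

Request:
drive_tool([
  [[-0.2,0.5,-0.2,0,0,0],[-0.35,0.95,-0.4,0,0,0]],
])

```text
time_s: 0.4
eef_pos: [489.2, 96.0, 363.6]
ee_rot: [-0.001, 0.707, 0.707, -0.0]
force: [1.7, 1.2, -0.3]
grip_width: 0.995
```

Request:
drive_tool([
  [[-0.2,0.5,-0.2,0,0,0],[-0.38,0.95,-0.35,0,0,0]],
])

```text
time_s: 0.65
eef_pos: [450.2, 192.5, 327.6]
ee_rot: [-0.001, 0.707, 0.707, -0.001]
force: [0.2, -0.2, 1.1]
grip_width: 1.001
```

Request:
drive_tool([
  [[0,0.45,0,0,0,0],[0,0.45,0,0,0,0],[0,0.45,0,0,0,0]],
])

```text
time_s: 1.02
eef_pos: [450.2, 237.2, 327.5]
ee_rot: [-0.001, 0.707, 0.707, -0.001]
force: [0.3, -0.8, 0.1]
grip_width: 1.0
```

```bash
cat > look.py <<'E'
import sys,pickle
from h import *
n,name=sys.argv[1:3]
s=ctrl.sense(); c=viewer.calibration(n); im=viewer.capture(n)
cv2.imwrite(f"pics/{name}.png",im[:,:,::-1]); pickle.dump((c,s),open(f"pics/{name}.pkl","wb"))
print(s['time_s'],np.round(s['eef_pos'],1),np.round(s['joints'],2),np.round(s['force'],1),s['grip_width'],ctrl.tip_reach)
if len(sys.argv)>3:
    u,v,w,h,sc=map(int,sys.argv[3:8]); crop(f"pics/{name}.png",u,v,w,h,f"pics/{name}c.png",sc)
E
python3 look.py wrist w1 156 80 200 150 4
```

```text
1.025 [450.2 237.2 327.5] [0.25 0.35 1.65 0.   1.14 0.25] [ 0.3 -0.8  0.1] 0.9997889895555829 173.4
```

View pics/w1c.png

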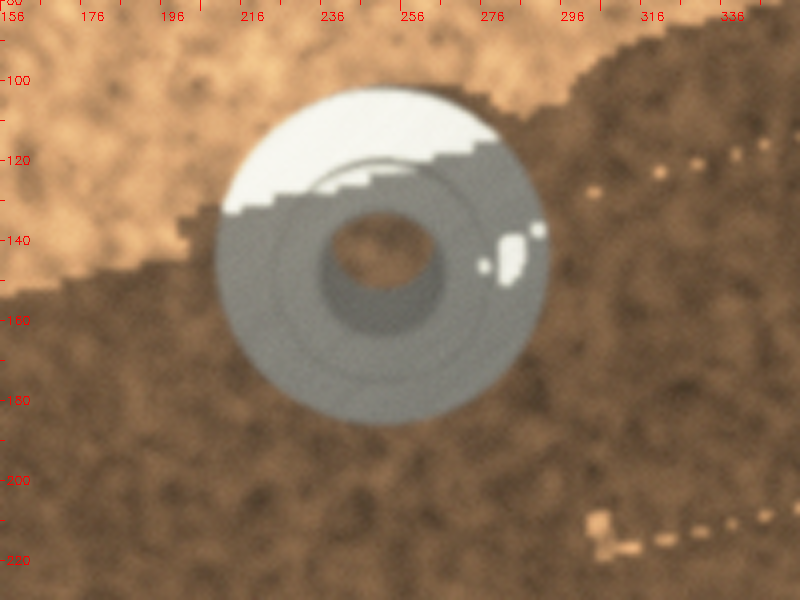

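```bash
python3 - <<'E'
from h import *
import pickle
c,s=pickle.load(open('pics/w1.pkl','rb'))
print(onz(c,251.4,148.5,54),onz(c,251.7,147.2,54),onz(c,251.5,143,38))
E
```

```text
[449.54251758 275.07504838  54.        ] [449.75890748 276.01217428  54.        ] [449.57640485 276.79748001  38.        ]
```

Request:
drive_tool([
  [[0,0.385,-0.3,0,0,0],[0,0.385,-0.6,0,0,0],[0,0.385,-0.9,0,0,0],[0,0.385,-0.9,0,0,0]],
])

```text
time_s: 1.58
eef_pos: [450.3, 274.2, 236.2]
ee_rot: [-0.002, 0.708, 0.706, -0.003]
force: [0.2, -0.2, 0.2]
grip_width: 1.002
```

```bash
python3 look.py wrist w2
```

```text
1.575 [450.3 274.2 236.2] [0.32 0.51 1.68 0.   0.95 0.33] [ 0.2 -0.2  0.2] 1.0016771241256952 173.4
```

View pics/w2.png

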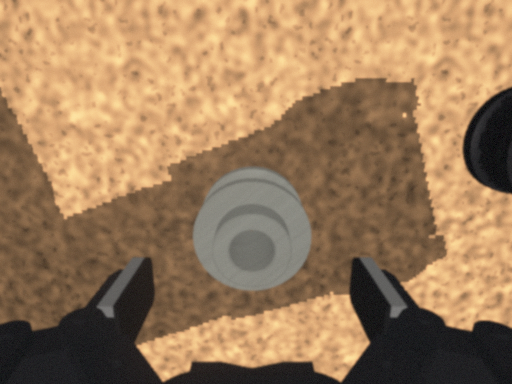

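Request:
drive_tool([
  [[-0.003,0.016,-0.15,0,0,0],[-0.005,0.016,-0.215,0,0,0],[-0.005,0.016,-0.215,0,0,0]],
])

```text
time_s: 2.0
eef_pos: [450.2, 276.1, 216.0]
ee_rot: [-0.001, 0.708, 0.706, -0.002]
force: [-0.6, 0.5, -0.1]
grip_width: 0.999
```

Request:
drive_tool([
  [[0,0,0,0,0,0],[0,0,0,0,0,0],[0,0,0,0,0,0],[0,0,0,0,0,0],[0,0,0,0,0,0]],
], fingers=-1, force=40)

```text
time_s: 2.62
eef_pos: [450.2, 276.1, 216.6]
ee_rot: [-0.001, 0.708, 0.706, -0.001]
force: [-2.8, -1.1, 5.5]
grip_width: 0.444
```

```bash
python3 look.py wrist w3
```

```text
2.625 [450.2 276.1 216.6] [0.33 0.55 1.69 0.   0.9  0.33] [-2.8 -1.1  5.5] 0.4435254632175711 173.4
```

View pics/w3.png

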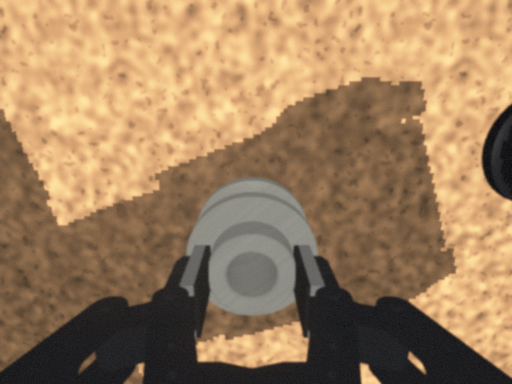

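Request:
drive_tool([
  [[0,0,0.3,0,0,0],[0,0,0.8,0,0,0],[0,0,1,0,0,0]],
])

```text
time_s: 3.05
eef_pos: [450.3, 276.2, 319.1]
ee_rot: [-0.0, 0.708, 0.706, 0.0]
force: [0.9, -0.2, -3.8]
grip_width: 0.444
```

Request:
drive_tool([
  [[0.2,-0.4,0.2,0,0,0],[0.45,-0.95,0.27,0,0,0],[0.45,-0.95,0.27,0,0,0]],
])

```text
time_s: 3.42
eef_pos: [496.5, 178.2, 346.4]
ee_rot: [0.0, 0.71, 0.704, 0.0]
force: [0.0, 0.5, -2.6]
grip_width: 0.448
```

Request:
drive_tool([
  [[0.2,-0.4,0,0,0,0],[0.5,-0.95,0,0,0,0],[0.5,-0.95,0,0,0,0]],
])

```text
time_s: 3.8
eef_pos: [547.6, 80.6, 345.6]
ee_rot: [-0.0, 0.711, 0.703, -0.0]
force: [-0.1, 0.4, -3.6]
grip_width: 0.445
```

```bash
python3 look.py wrist w4
```

```text
3.8 [547.6  80.6 345.6] [-0.07  0.43  1.5  -0.    1.22 -0.05] [-0.1  0.4 -3.6] 0.4454685533886128 173.4
```

View pics/w4.png

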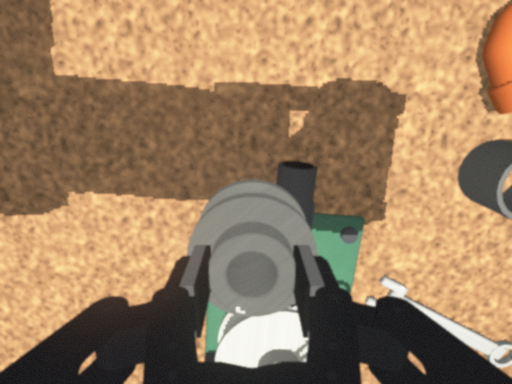

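```bash
python3 - <<'E'
from h import *
import pickle
crop('pics/w4.png',180,220,140,100,'pics/w4c.png',5)
c,s=pickle.load(open('pics/w4.pkl','rb'));print(c['extrinsics'][:3,3]-s['eef_pos'])
E
```

```text
[  0.87818723  75.55240621 -31.19138797]
```

View pics/w4c.png

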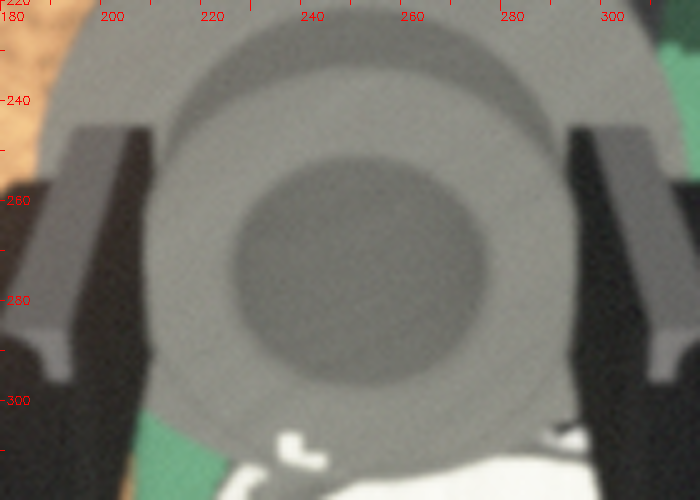

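```bash
python3 - <<'E'
from h import *
import pickle
c,s=pickle.load(open('pics/w4.pkl','rb'))
print(onz(c,252.2,274.2,183)-s['eef_pos'],s['ee_rot'])
for u,v in((226.4,274),(278,274),(252,251),(252,297.4)):print(onz(c,u,v,183)-s['eef_pos'])
E
```

```text
[   0.30554067   -0.20834484 -162.62453346] [-4.76732083e-06  7.11188639e-01  7.03001202e-01 -1.71470084e-04]
[-1.10241561e+01  1.75959609e-02 -1.62624533e+02]
[  11.63739554   -0.23657581 -162.62453346]
[   0.33916251   11.00588139 -162.62453346]
[ 9.05326330e-02 -1.19449781e+01 -1.62624533e+02]
```

Request:
drive_tool([
  [[0.15,-0.35,0,0,0,0.007],[0.303,-0.721,0,0,0,0.007],[0.303,-0.721,0,0,0,0.007],[0.303,-0.721,0,0,0,0.007]],
])

```text
time_s: 4.35
eef_pos: [576.7, 11.5, 345.3]
ee_rot: [-0.001, 0.706, 0.708, -0.0]
force: [0.5, 0.5, -2.3]
grip_width: 0.445
```

Request:
drive_tool([
  [[0,0,-0.1,0,0,0],[0,0,-0.2,0,0,0],[0,0,-0.2,0,0,0]],
])

```text
time_s: 4.72
eef_pos: [576.4, 11.9, 324.1]
ee_rot: [-0.002, 0.706, 0.708, -0.001]
force: [0.2, 0.7, -3.6]
grip_width: 0.444
```

```bash
python3 look.py scene s5 200 110 120 100 6; python3 look.py side d5 200 150 120 100 6
```

```text
4.725 [576.4  11.9 324.1] [-0.18  0.5   1.45  0.    1.2  -0.19] [ 0.2  0.7 -3.6] 0.4442506206185367 173.4
4.775 [576.6  11.7 324.8] [-0.18  0.5   1.45  0.    1.2  -0.19] [ 0.1  0.  -3.1] 0.441948102137569 173.4
```

View pics/s5c.png

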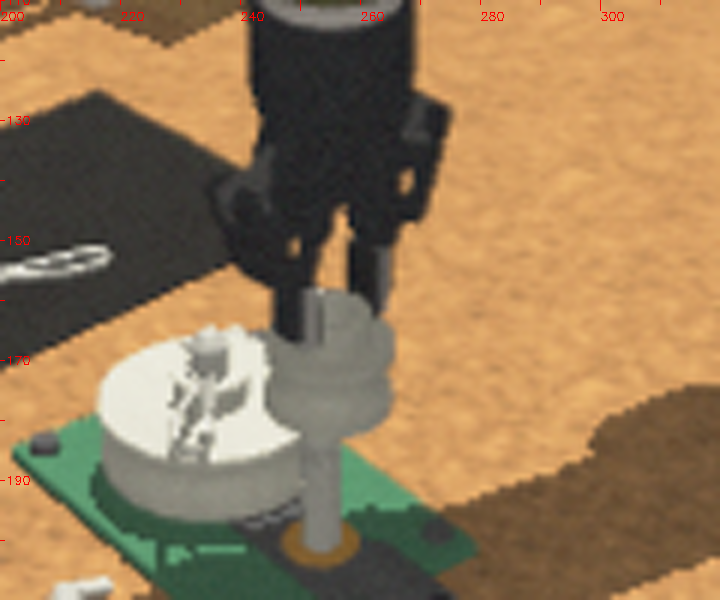

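View pics/d5c.png

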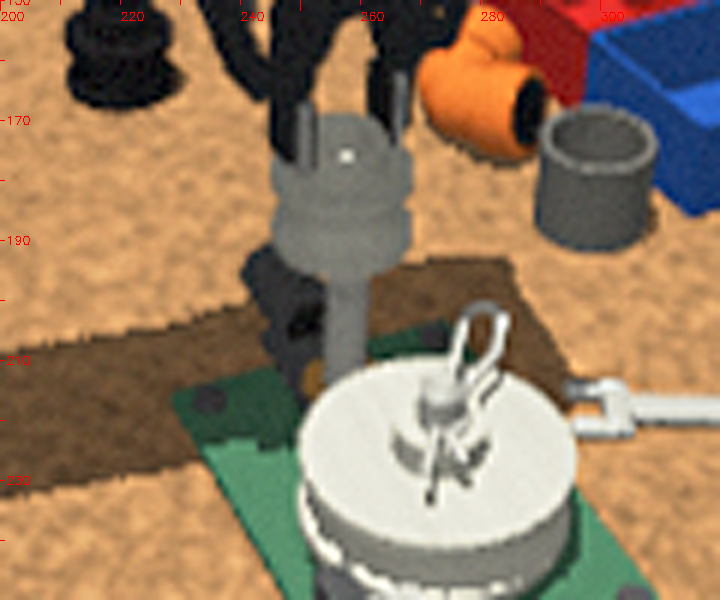

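Request:
drive_tool([
  [[0.014,-0.033,0,0,0,0],[0.014,-0.033,0,0,0,0],[0.014,-0.033,0,0,0,0],[0.014,-0.033,0,0,0,0]],
])

```text
time_s: 5.32
eef_pos: [578.1, 8.3, 325.3]
ee_rot: [-0.001, 0.706, 0.708, -0.0]
force: [0.7, 0.8, -3.0]
grip_width: 0.444
```

```bash
python3 look.py scene s6 200 110 120 100 6; python3 look.py side d6 200 150 120 100 6
```

```text
5.325 [578.1   8.3 325.3] [-0.19  0.5   1.44  0.    1.2  -0.19] [ 0.7  0.8 -3. ] 0.4444540252412353 173.4
5.375 [578.1   8.3 325.3] [-0.19  0.5   1.44  0.    1.2  -0.19] [ 0.1 -0.9 -2.8] 0.44284143564297923 173.4
```

View pics/s6c.png

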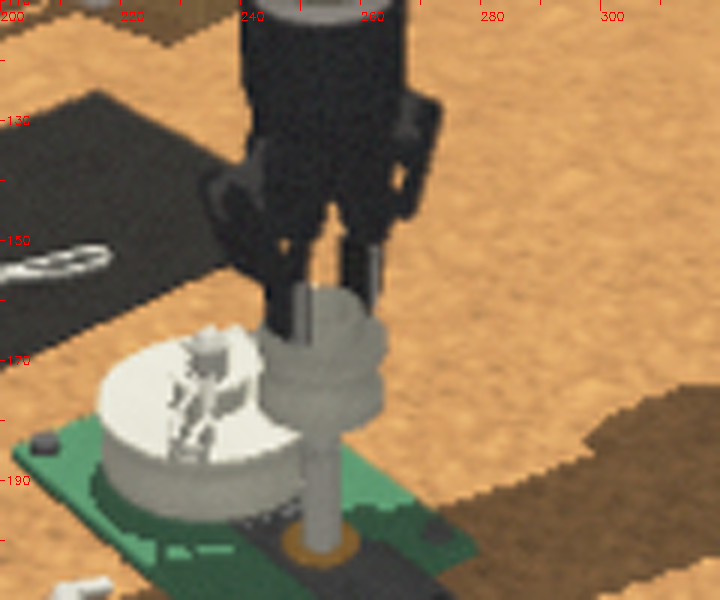

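View pics/d6c.png

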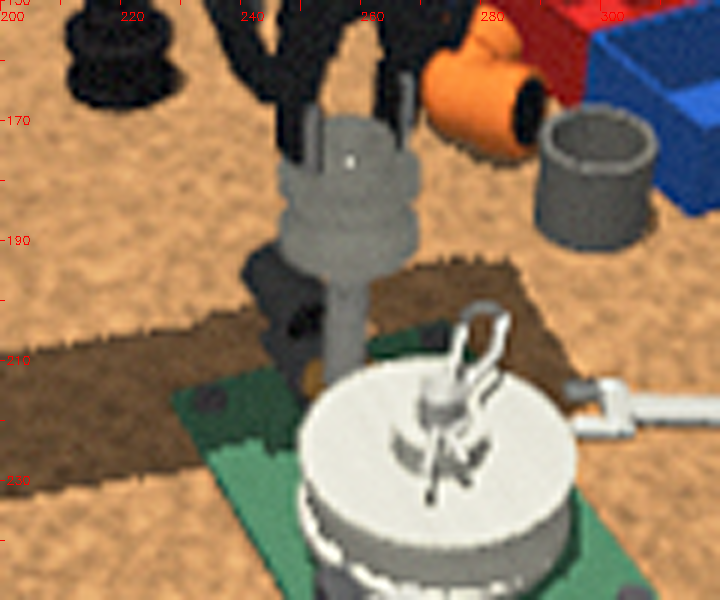

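Request:
drive_tool([
  [[-0.002,0.002,-0.04,0,0,0],[-0.002,0.002,-0.08,0,0,0],[-0.002,0.002,-0.12,0,0,0],[-0.002,0.002,-0.16,0,0,0],[-0.002,0.002,-0.16,0,0,0]],
])

```text
time_s: 6.05
eef_pos: [578.0, 8.6, 309.0]
ee_rot: [-0.001, 0.706, 0.708, -0.0]
force: [1.4, 1.2, -3.0]
grip_width: 0.444
```

Request:
drive_tool([
  [[0,0,-0.05,0,0,0],[0,0,-0.1,0,0,0],[0,0,-0.15,0,0,0],[0,0,-0.2,0,0,0],[0,0,-0.2,0,0,0]],
])

```text
time_s: 6.68
eef_pos: [578.1, 8.6, 288.6]
ee_rot: [-0.001, 0.706, 0.708, -0.0]
force: [3.6, 2.1, -4.3]
grip_width: 0.443
```

Request:
drive_tool([
  [[0.006,0.004,0,0,0,0],[0.008,0.005,-0.05,0,0,0],[0.008,0.005,-0.1,0,0,0],[0.008,0.005,-0.15,0,0,0],[0.008,0.005,-0.2,0,0,0],[0.008,0.005,-0.2,0,0,0]],
])

```text
time_s: 7.42
eef_pos: [578.8, 9.1, 268.1]
ee_rot: [-0.002, 0.706, 0.708, -0.0]
force: [-0.4, -0.3, -3.2]
grip_width: 0.443
```

Request:
drive_tool([
  [[0,0,-0.06,0,0,0],[0,0,-0.12,0,0,0],[0,0,-0.18,0,0,0],[0,0,-0.24,0,0,0],[0,0,-0.26,0,0,0],[0,0,-0.26,0,0,0]],
])

```text
time_s: 8.18
eef_pos: [578.8, 9.1, 242.0]
ee_rot: [-0.002, 0.706, 0.708, -0.0]
force: [0.6, -0.1, -2.5]
grip_width: 0.443
```

Request:
drive_tool([
  [[0,0,-0.01,0,0,0],[0,0,-0.02,0,0,0],[0,0,-0.03,0,0,0],[0,0,-0.035,0,0,0],[0,0,-0.035,0,0,0]],
])

```text
time_s: 8.8
eef_pos: [578.9, 8.9, 239.1]
ee_rot: [-0.001, 0.706, 0.708, -0.0]
force: [-2.5, -2.5, 4.6]
grip_width: 0.445
```

Request:
drive_tool([
  [[0,0,0,0,0,0],[0,0,0,0,0,0],[0,0,0,0,0,0],[0,0,0,0,0,0]],
], fingers=1)

```text
time_s: 9.3
eef_pos: [578.9, 9.0, 239.0]
ee_rot: [-0.001, 0.706, 0.708, -0.0]
force: [-0.4, -0.0, -1.3]
grip_width: 0.998
```

Request:
drive_tool([
  [[0,0,0.3,0,0,0],[0,0,0.7,0,0,0],[0,0,0.8,0,0,0],[0,0,0.8,0,0,0]],
])

```text
time_s: 9.8
eef_pos: [578.8, 9.0, 318.9]
ee_rot: [-0.001, 0.706, 0.708, -0.0]
force: [-0.6, 1.1, -0.4]
grip_width: 1.002
```

```bash
python3 look.py wrist w7 170 140 160 120 5; python3 look.py side d7 200 150 120 100 6
```

```text
9.8 [578.8   9.  318.9] [-0.19  0.51  1.45  0.    1.19 -0.19] [-0.6  1.1 -0.4] 1.0020814301801162 173.4
9.85 [578.7   9.  318.1] [-0.19  0.51  1.45  0.    1.19 -0.19] [-0.2 -0.4 -0.2] 0.9964460967475787 173.4
```

View pics/w7c.png

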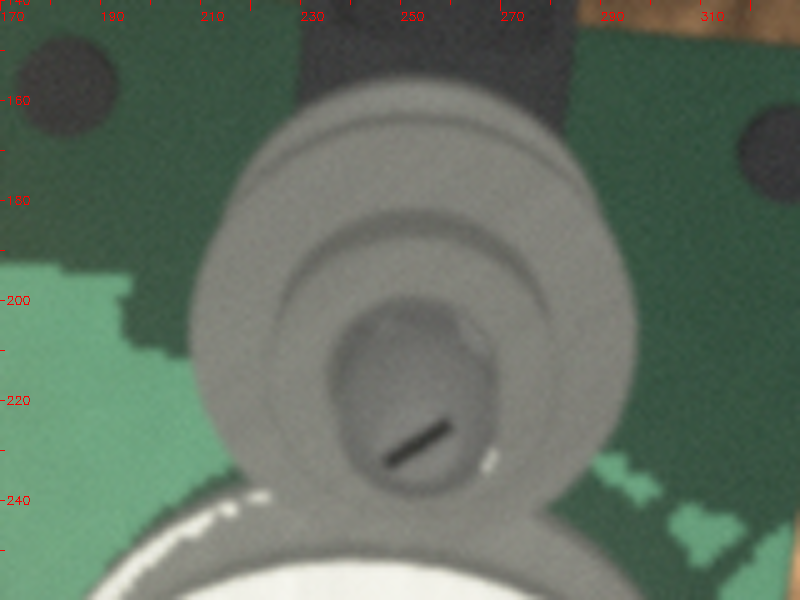

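View pics/d7c.png

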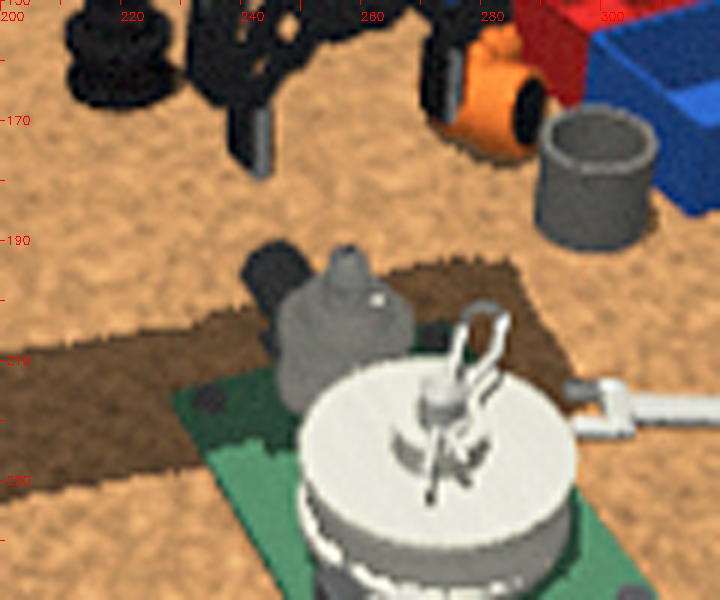

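```bash
python3 - <<'E'
from h import *
import pickle
c,s=pickle.load(open('pics/w7.pkl','rb'))
a=onz(c,247.2,232.8,100);b=onz(c,260,224.8,100);d=b-a
print(a,b,(a+b)/2,np.degrees(np.arctan2(d[1],d[0])),np.linalg.norm(d))
print('roller boss top',onz(c,251,207+4,76), onz(c,250.8,207.5,60))
ang=np.radians(34.5)
for p in [(578.6,8.8)]:
    for z in(75,79,83):print(z,proj(c,[p[0]+10*np.cos(ang),p[1]+10*np.sin(ang),z]))
E
python3 - <<'E'
from h import *
im=cv2.imread('pics/w7.png')[190:250,225:285]; im=cv2.convertScaleAbs(im,alpha=1.8,beta=-60)
cv2.imwrite('pics/w7d.png',cv2.resize(im,(600,600),interpolation=cv2.INTER_CUBIC))
E
```

```text
[575.87586611   4.77825532 100.        ] [583.54005239   9.97796134 100.        ] [579.70795925   7.37810833 100.        ] 34.154617380426316 9.261570815984511
roller boss top [578.07573318  10.28144436  76.        ] [577.88740449   7.31338706  60.        ]
75 [264.19233283 204.60814516]
79 [264.4014084  206.52378197]
83 [264.61787299 208.50712005]
```

View pics/w7d.png

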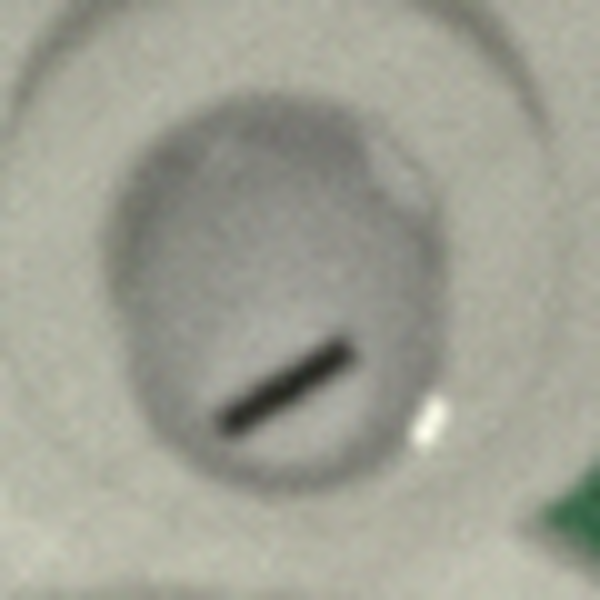

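Request:
drive_tool([
  [[-0.1,-0.4,0,0,0,-0.11],[-0.2,-0.8,0,0,0,-0.22],[-0.25,-0.9,0,0,0,-0.32]],
])

```text
time_s: 10.28
eef_pos: [553.1, -82.9, 316.2]
ee_rot: [-0.003, 0.862, 0.507, -0.001]
force: [0.6, 0.9, 0.1]
grip_width: 1.0
```

Request:
drive_tool([
  [[-0.1,-0.4,0,0,0,-0.11],[-0.2,-0.8,0,0,0,-0.22],[-0.25,-0.9,0,0,0,-0.32]],
])

```text
time_s: 10.65
eef_pos: [527.5, -175.0, 314.8]
ee_rot: [-0.004, 0.962, 0.273, -0.001]
force: [-0.1, 0.7, 0.6]
grip_width: 1.0
```

Request:
drive_tool([
  [[-0.1,-0.4,0,0,0,-0.11],[-0.2,-0.8,0,0,0,-0.22],[-0.25,-0.9,0,0,0,-0.32]],
])

```text
time_s: 11.02
eef_pos: [501.7, -267.0, 313.2]
ee_rot: [-0.005, 1.0, 0.021, -0.001]
force: [0.5, 0.9, 0.2]
grip_width: 1.002
```

Request:
drive_tool([
  [[-0.1,-0.3,-0.2,0,0,-0.11],[-0.187,-0.54,-0.5,0,0,-0.207],[-0.187,-0.54,-0.5,0,0,-0.207],[-0.187,-0.54,-0.5,0,0,-0.207]],
])

```text
time_s: 11.52
eef_pos: [483.3, -320.5, 263.4]
ee_rot: [-0.005, 0.99, -0.14, -0.0]
force: [0.2, 0.2, 0.5]
grip_width: 0.998
```

```bash
python3 look.py wrist w8 150 60 200 150 4; python3 -c "
from h import *;s=ctrl.sense();print(s['ee_rot'])"
```

```text
11.525 [ 483.3 -320.5  263.4] [-0.79  0.57  1.5   0.01  1.08  1.06] [0.2 0.2 0.5] 0.9984054807778437 173.4
[-4.92340232e-03  9.90169224e-01 -1.39787868e-01  1.41820815e-04]
```

View pics/w8.png

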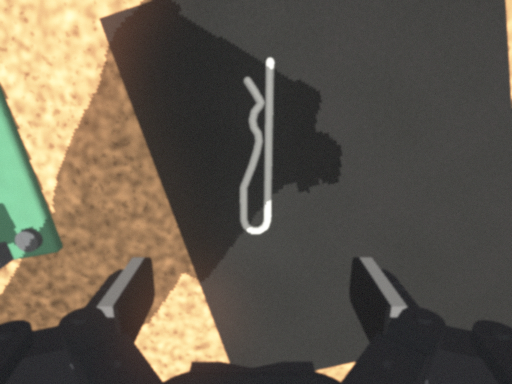

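```bash
python3 - <<'E'
from h import *
crop('pics/w8.png',220,45,80,60,'pics/a.png',10)
crop('pics/w8.png',220,180,80,60,'pics/b.png',10)
E
```

```text
(no output)
```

View pics/a.png

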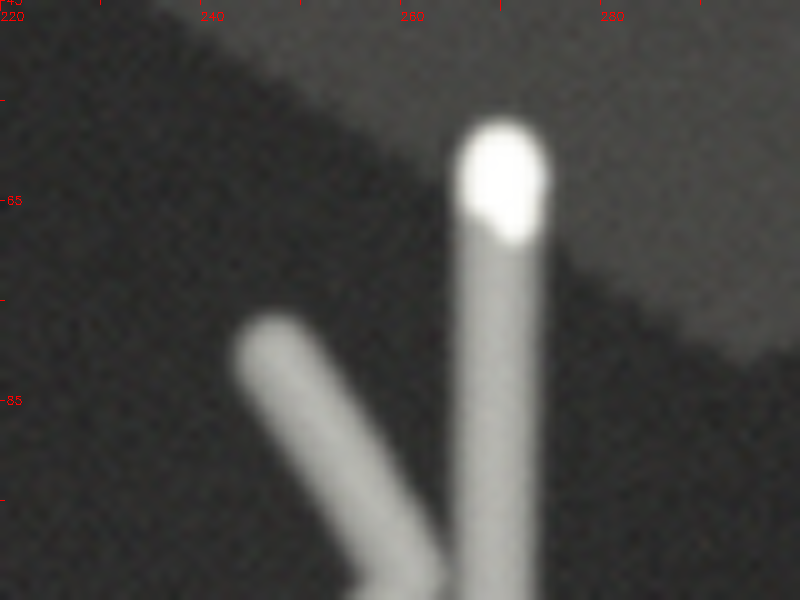

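View pics/b.png

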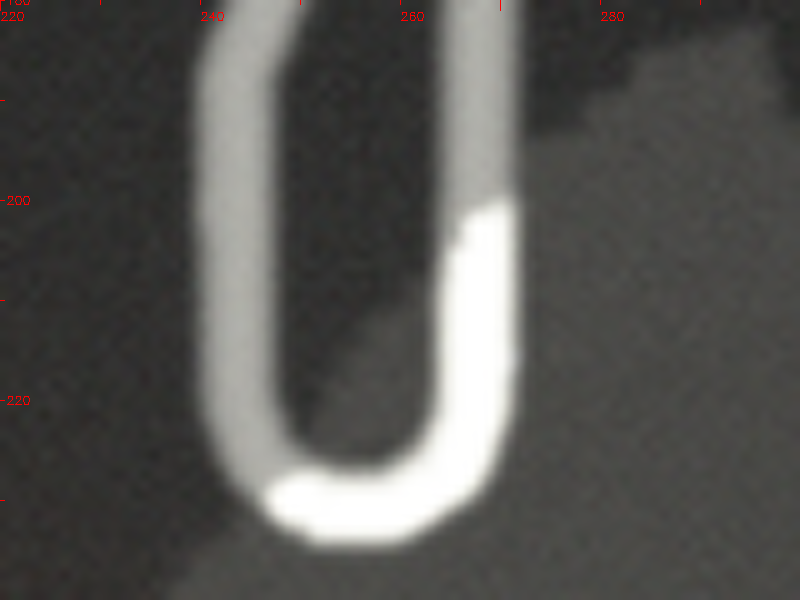

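```bash
python3 - <<'E'
from h import *
import pickle
c,s=pickle.load(open('pics/w8.pkl','rb'))
tip=onz(c,270,56.7,5.5); leg=onz(c,267.8,208,5.5); leg2=onz(c,269.5,90,5.5);o=onz(c,243.4,208,5.5);be=onz(c,255,234.5,5.5)
x=(tip-leg);ang=np.degrees(np.arctan2(x[1],x[0]));x/=np.linalg.norm(x);y=np.array([-x[1],x[0],0])
print(ang,np.degrees(np.arctan2(*(leg2-leg)[1::-1])),'width',(o-leg)@y,'len',(tip-be)@x)
org=tip-38.5*x; print('org',org,'bend x',(be-org)@x, 'grip',org-58*x+8.5*y)
R=s['ee_rot'];import scipy.spatial.transform as T
M=T.Rotation.from_quat([R[1],R[2],R[3],R[0]]).as_matrix();print(M.round(4)); print('toolx ang',np.degrees(np.arctan2(M[1,0],M[0,0])))
E
```

```text
-16.01811294283658 -16.010865129353007 width 17.36551378742908 len 120.23164089396853
org [ 536.91181506 -344.72592838    5.5       ] bend x -81.73164089396852 grip [ 483.50919387 -320.55135392    5.5       ]
[[ 9.609e-01 -2.769e-01  9.000e-04]
 [-2.769e-01 -9.608e-01  1.050e-02]
 [-2.000e-03 -1.030e-02 -9.999e-01]]
toolx ang -16.07512996455514
```

Request:
drive_tool([
  [[0.002,0,-0.2,-0.007,-0.001,0],[0.002,0,-0.5,-0.007,-0.001,0],[0.002,0,-0.75,-0.007,-0.001,0],[0.002,0,-0.75,-0.007,-0.001,0],[0.002,0,-0.75,-0.007,-0.001,0]],
], fingers=-0.2, force=60)

```text
time_s: 12.2
eef_pos: [484.2, -320.2, 190.5]
ee_rot: [0.001, 0.99, -0.139, 0.003]
force: [1.2, -0.8, 0.8]
grip_width: 0.401
```

```bash
python3 look.py wrist w9; python3 look.py side d9 220 250 130 100 6;  python3 -c "
from h import *;import scipy.spatial.transform as T;R=ctrl.sense()['ee_rot'];print(T.Rotation.from_quat([R[1],R[2],R[3],R[0]]).as_matrix().round(4))"
```

```text
12.2 [ 484.2 -320.2  190.5] [-0.79  0.68  1.54  0.    0.92  1.06] [ 1.2 -0.8  0.8] 0.4011535481885704 173.4
12.25 [ 484.1 -320.3  190.5] [-0.79  0.68  1.54  0.    0.92  1.06] [ 0.3  0.2 -0. ] 0.3996324175376692 173.4
[[ 0.9611 -0.2761  0.005 ]
 [-0.2761 -0.9611 -0.0031]
 [ 0.0057  0.0016 -1.    ]]
```

View pics/w9.png

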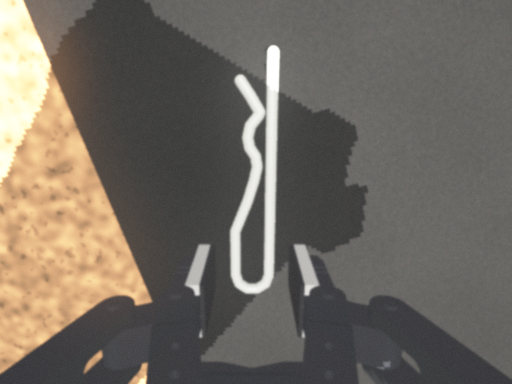

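View pics/d9c.png

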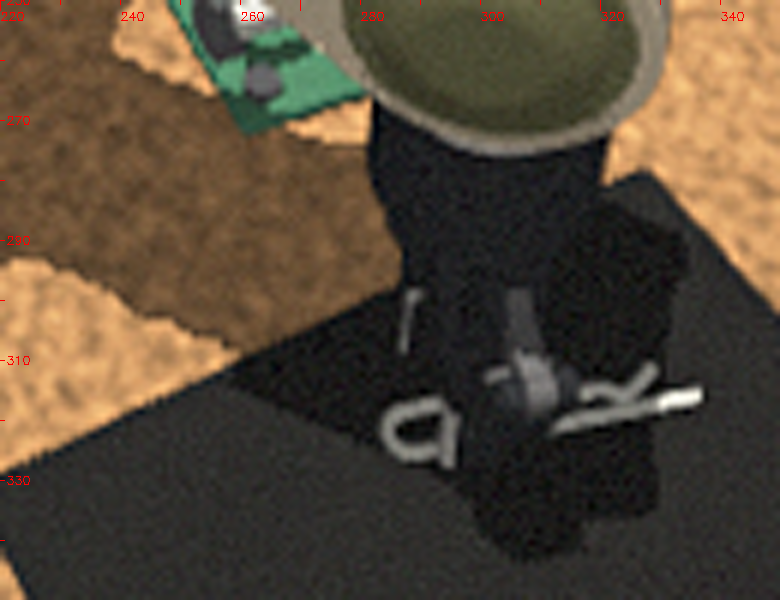

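Request:
drive_tool([
  [[-0.005,-0.003,-0.05,0.002,0.003,0],[-0.005,-0.003,-0.09,0.002,0.003,0],[-0.005,-0.003,-0.1,0.002,0.003,0],[-0.005,-0.003,-0.1,0.002,0.003,0]],
])

```text
time_s: 12.8
eef_pos: [483.5, -320.6, 180.3]
ee_rot: [-0.0, 0.99, -0.139, 0.0]
force: [-0.4, 0.1, 0.3]
grip_width: 0.404
```

```bash
python3 look.py wrist w10;  python3 -c "
from h import *;import scipy.spatial.transform as T;R=ctrl.sense()['ee_rot'];print(T.Rotation.from_quat([R[1],R[2],R[3],R[0]]).as_matrix().round(4))"
```

```text
12.8 [ 483.5 -320.6  180.3] [-0.79  0.69  1.55  0.    0.9   1.06] [-0.4  0.1  0.3] 0.4040192193542621 173.4
[[ 9.611e-01 -2.761e-01  2.000e-04]
 [-2.761e-01 -9.611e-01  1.000e-04]
 [ 2.000e-04 -2.000e-04 -1.000e+00]]
```

View pics/w10.png

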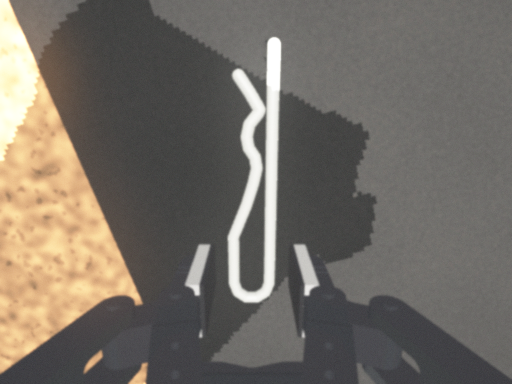

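Request:
drive_tool([
  [[0,0,-0.015,0,0,0],[0,0,-0.018,0,0,0],[0,0,-0.018,0,0,0],[0,0,-0.018,0,0,0]],
], fingers=-0.36)

```text
time_s: 13.35
eef_pos: [483.6, -320.6, 178.6]
ee_rot: [-0.0, 0.99, -0.139, 0.0]
force: [0.1, 1.5, -0.2]
grip_width: 0.324
```

Request:
drive_tool([
  [[0,0,0,0,0,0],[0,0,0,0,0,0],[0,0,0,0,0,0],[0,0,0,0,0,0]],
], fingers=-1, force=60)

```text
time_s: 13.85
eef_pos: [483.7, -320.7, 179.3]
ee_rot: [0.0, 0.99, -0.139, 0.0]
force: [-0.8, 1.2, 6.0]
grip_width: 0.207
```

```bash
python3 look.py wrist w11
```

```text
13.85 [ 483.7 -320.7  179.3] [-0.79  0.69  1.55  0.    0.9   1.06] [-0.8  1.2  6. ] 0.20680762825171203 173.4
```

View pics/w11.png

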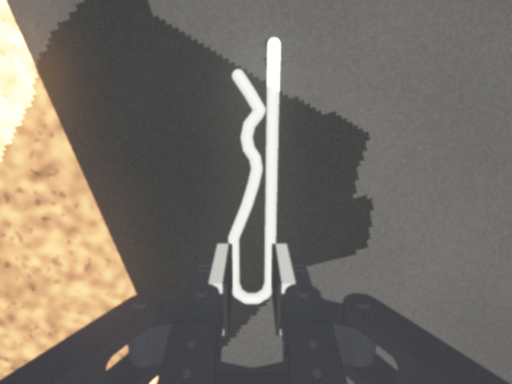

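Request:
drive_tool([
  [[0,0,0.05,0,0,0],[0,0,0.2,0,0,0],[0,0,0.5,0,0,0],[0,0,0.9,0,0,0],[0,0,1,0,0,0]],
])

```text
time_s: 14.52
eef_pos: [483.9, -320.9, 282.5]
ee_rot: [0.002, 0.99, -0.139, 0.002]
force: [0.2, 0.5, 0.2]
grip_width: 0.21
```

```bash
python3 look.py wrist w12; python3 look.py side d12 220 200 130 100 6
```

```text
14.525 [ 483.9 -320.9  282.5] [-0.79  0.55  1.48  0.    1.11  1.06] [0.2 0.5 0.2] 0.20956463878707673 173.4
14.575 [ 483.8 -320.9  282.1] [-0.79  0.55  1.48  0.    1.11  1.06] [ 0.5 -1.4  0.3] 0.2111394754482186 173.4
```

View pics/w12.png

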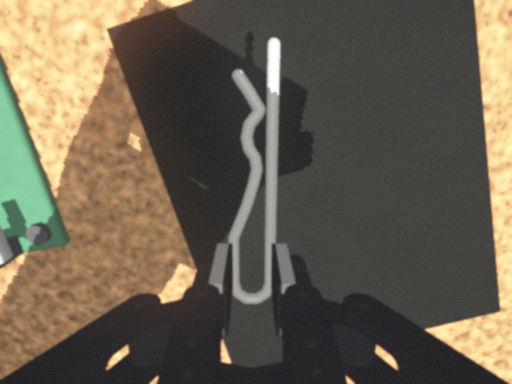

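View pics/d12c.png

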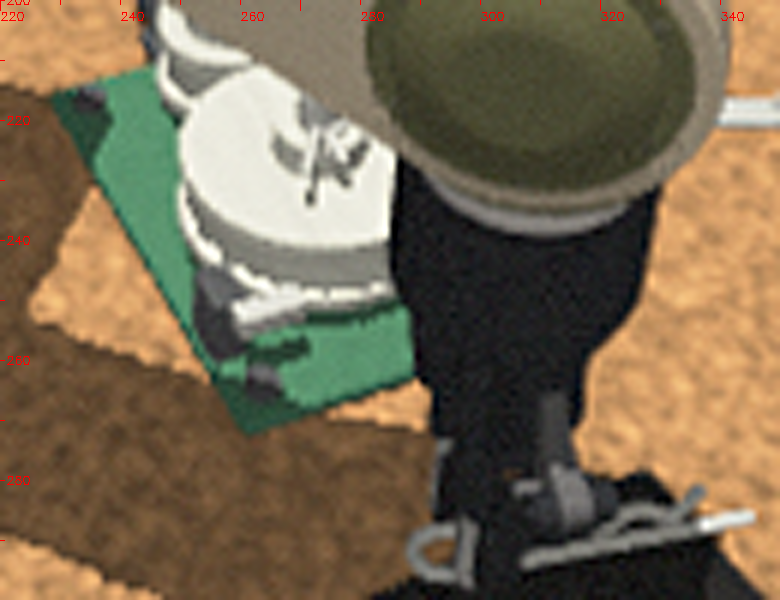

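Request:
drive_tool([
  [[0.03,0.1,0.25,0,0,0.1],[0.1,0.25,0.38,0,0,0.21],[0.2,0.45,0.38,0,0,0.32],[0.3,0.65,0.38,0,0,0.43],[0.42,0.85,0.38,0,0,0.54],[0.51,0.98,0.38,0,0,0.64]],
])

```text
time_s: 15.38
eef_pos: [534.9, -221.8, 316.7]
ee_rot: [-0.001, 0.934, 0.358, 0.001]
force: [0.6, -0.7, -1.4]
grip_width: 0.212
```

Request:
drive_tool([
  [[0.08,0.16,0,0,0,0.11],[0.17,0.33,0,0,0,0.22],[0.25,0.49,0,0,0,0.33],[0.34,0.65,0,0,0,0.44],[0.42,0.82,0,0,0,0.55],[0.51,0.98,0,0,0,0.64]],
])

```text
time_s: 16.12
eef_pos: [586.0, -123.1, 315.0]
ee_rot: [-0.003, 0.644, 0.765, -0.0]
force: [0.0, -0.5, -0.5]
grip_width: 0.208
```

Request:
drive_tool([
  [[0.08,0.16,0,0,0,0.11],[0.17,0.33,0,0,0,0.22],[0.25,0.49,0,0,0,0.33],[0.34,0.65,0,0,0,0.44],[0.42,0.82,0,0,0,0.55],[0.51,0.98,0,0,0,0.64]],
])

```text
time_s: 16.88
eef_pos: [637.1, -24.6, 313.2]
ee_rot: [-0.004, 0.193, 0.981, -0.002]
force: [-0.2, 0.6, -0.1]
grip_width: 0.21
```

```bash
cat > pose.py <<'E'
from h import *
import scipy.spatial.transform as T
s=ctrl.sense();R=s['ee_rot'];M=T.Rotation.from_quat([R[1],R[2],R[3],R[0]]).as_matrix()
print(s['time_s'],s['eef_pos'].round(2),'toolx',np.degrees(np.arctan2(M[1,0],M[0,0])).round(2),'z',M[:,2].round(4),'F',s['force'].round(1),'T',s['wrist_torque'].round(2),'j',s['joints'].round(2),s['grip_width'])
E
python3 pose.py
```

```text
16.875 [637.13 -24.56 313.16] toolx 157.69 z [-0.0077 -0.0018 -1.    ] F [-0.2  0.6 -0.1] T [-0.06  0.01 -0.02] j [-0.22  0.64  1.25 -0.    1.27 -1.4 ] 0.20964660374376526
```

Request:
drive_tool([
  [[0.08,0.16,0,0,0,0.11],[0.17,0.33,0,0,0,0.22],[0.25,0.49,0,0,0,0.33],[0.34,0.65,0,0,0,0.44],[0.42,0.82,0,0,0,0.55],[0.522,0.98,0,0,0,0.629],[0.522,0.98,0,0,0,0.629],[0.522,0.98,0,0,0,0.629]],
])

```text
time_s: 17.88
eef_pos: [689.1, 72.9, 312.2]
ee_rot: [-0.003, -0.294, 0.956, -0.003]
force: [0.3, -0.4, -1.1]
grip_width: 0.204
```

```bash
python3 pose.py; python3 look.py wrist w13
```

```text
17.875 [689.1   72.87 312.16] toolx -145.86 z [-0.0045 -0.0075 -1.    ] F [ 0.3 -0.4 -1.1] T [-0.03 -0.01  0.02] j [-0.06  0.76  1.02 -0.01  1.36 -2.23] 0.20417282550250593
17.875 [689.1  72.9 312.2] [-0.06  0.76  1.02 -0.01  1.36 -2.23] [ 0.3 -0.4 -1.1] 0.20417282550250593 173.4
```

View pics/w13.png

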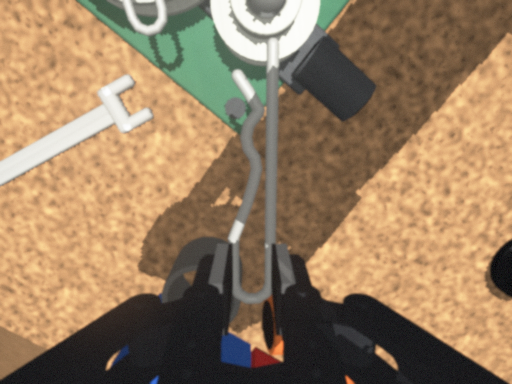

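Request:
drive_tool([
  [[0.002,0.005,-0.15,0.005,-0.003,0],[0.002,0.005,-0.35,0.005,-0.003,0],[0.002,0.005,-0.5,0.005,-0.003,0],[0.002,0.005,-0.55,0.005,-0.003,0],[0.002,0.005,-0.55,0.005,-0.003,0],[0.002,0.005,-0.55,0.005,-0.003,0]],
])

```text
time_s: 18.68
eef_pos: [689.4, 73.2, 258.3]
ee_rot: [0.001, -0.294, 0.956, -0.0]
force: [0.5, -0.3, -0.9]
grip_width: 0.207
```

```bash
python3 pose.py; python3 look.py wrist w14 200 0 120 90 6;python3 look.py scene s14 180 130 130 90 6;python3 look.py side d14 200 150 130 90 6
```

```text
18.675 [689.43  73.21 258.31] toolx -145.85 z [ 2.e-03  4.e-04 -1.e+00] F [ 0.5 -0.3 -0.9] T [0.03 0.02 0.01] j [-0.06  0.81  1.08  0.    1.25 -2.23] 0.20701704838128307
18.675 [689.4  73.2 258.3] [-0.06  0.81  1.08  0.    1.25 -2.23] [ 0.5 -0.3 -0.9] 0.20701704838128307 173.4
18.725 [689.4  73.2 258.3] [-0.06  0.81  1.08  0.    1.25 -2.23] [0.3 0.6 0.1] 0.20954232919018256 173.4
18.775 [689.4  73.2 258.2] [-0.06  0.81  1.08  0.    1.25 -2.23] [ 0.7  0.1 -0.1] 0.2092933810458261 173.4
```

View pics/w14c.png

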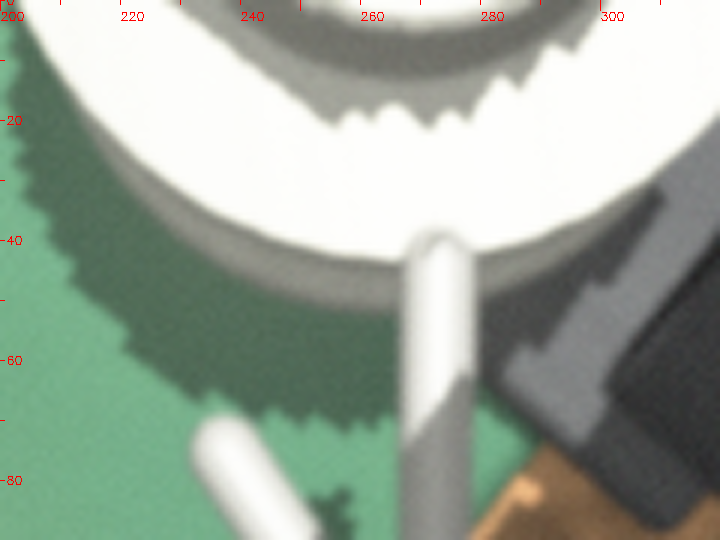

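View pics/s14c.png

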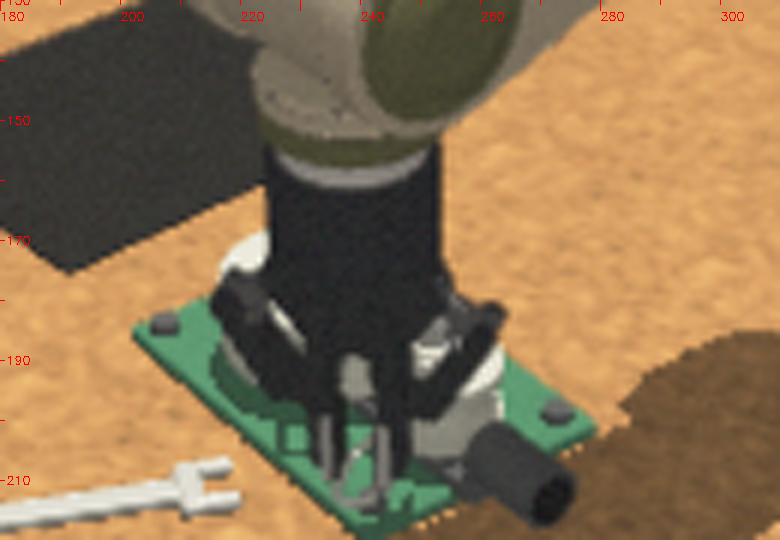

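View pics/d14c.png

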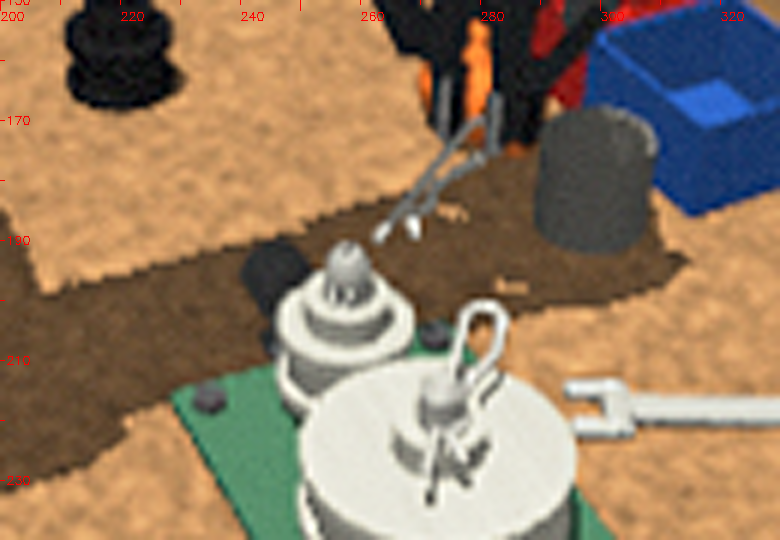

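```bash
python3 - <<'E'
from h import *
crop('pics/w13.png',200,0,140,105,'pics/w13c.png',5)
crop('pics/w13.png',200,190,140,105,'pics/w13d.png',5)
E
```

```text
(no output)
```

View pics/w13c.png

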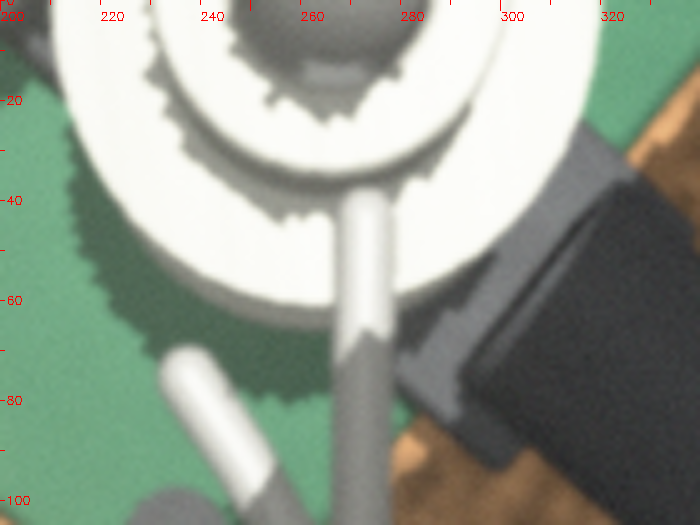

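View pics/w13d.png

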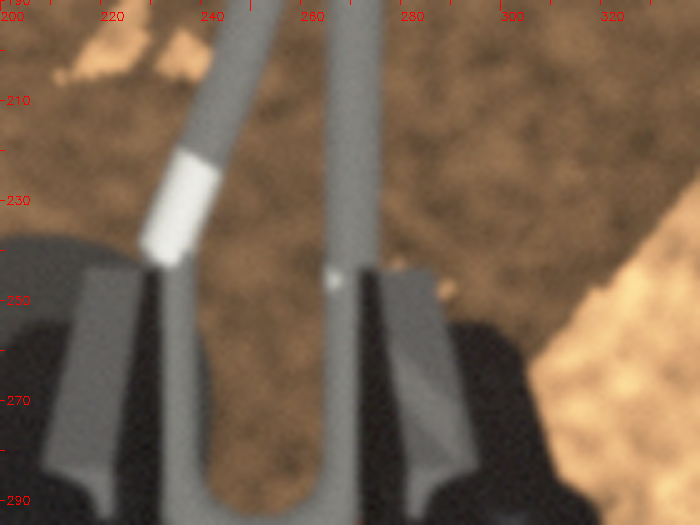

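```bash
python3 - <<'E'
from h import *
import pickle
c,s=pickle.load(open('pics/w13.pkl','rb'))
E=c['extrinsics']
zl=s['eef_pos'][2]-173.8
import numpy as np
M=__import__('scipy.spatial.transform',fromlist=['x']).Rotation.from_quat(np.roll(s['ee_rot'],-1)).as_matrix()
print(M.round(4))
def intool(p): return M.T@(np.array(p)-s['eef_pos'])
# points in tool frame; leg at tool z=173.8 plane
def ontoolz(u,v,z):
    o,d=ray(c,u,v);o=M.T@(o-s['eef_pos']);d=M.T@d
    return o+d*(z-o[2])/d[2]
for p in [(272.8,38.5),(272.2,60),(271.5,100),(270.4,205),(266.8,270)]:print('leg',ontoolz(*p,173.8).round(2))
for p in [(236.6,270)]:print('other wire',ontoolz(*p,173.8).round(2))
for n,p,z in [('hole',(265.5,15),79),('post',(265,5),83),('boss',(265.5,0),76)]:
    q=onz(c,*p,z);print(n,q.round(2),intool(q).round(2))
# boss front/ sides
for p in[(231,0),(300,0)]:print(onz(c,*p,76).round(2),intool(onz(c,*p,76)).round(2))
for p in[(210.5,0),(320,0)]:print('body',intool(onz(c,*p,60)).round(2))
E
```

```text
[[-0.8276 -0.5613 -0.0045]
 [-0.5612  0.8276 -0.0075]
 [ 0.0079 -0.0036 -1.    ]]
leg [ 95.57   8.4  173.8 ]
leg [ 87.84   8.31 173.8 ]
leg [ 72.72   8.31 173.8 ]
leg [ 27.67   8.63 173.8 ]
leg [ -4.9    7.47 173.8 ]
other wire [ -4.9   -6.88 173.8 ]
hole [587.97  12.63  79.  ] [115.66   7.76 234.06]
post [585.01  10.07  83.  ] [119.58   7.29 230.09]
boss [581.42   8.2   76.  ] [123.55   7.78 237.12]
[591.9   -7.28  76.  ] [123.55 -10.91 237.19]
[570.93  23.66  76.  ] [123.54  26.47 237.05]
body [127.3  -23.74 253.27]
body [127.29  40.19 253.03]
```

Request:
drive_tool([
  [[0,0,-0.053,0,0.001,0],[-0.04,-0.03,-0.053,0,0.001,0],[-0.08,-0.06,-0.053,0,0.001,0],[-0.12,-0.09,-0.053,0,0.001,0],[-0.161,-0.118,-0.053,0,0.001,0],[-0.161,-0.118,-0.053,0,0.001,0],[-0.161,-0.118,-0.053,0,0.001,0]],
])

```text
time_s: 19.7
eef_pos: [673.3, 61.5, 252.9]
ee_rot: [0.0, -0.294, 0.956, 0.0]
force: [0.4, -0.2, -1.0]
grip_width: 0.214
```

```bash
python3 pose.py; python3 look.py wrist w15 210 0 120 90 6;python3 look.py side d15 210 160 100 75 8
```

```text
19.7 [673.31  61.45 252.85] toolx -145.85 z [ 2.e-04  4.e-04 -1.e+00] F [ 0.4 -0.2 -1. ] T [-0.02 -0.01 -0.  ] j [-0.08  0.78  1.16  0.    1.21 -2.25] 0.21367699885249924
19.7 [673.3  61.5 252.9] [-0.08  0.78  1.16  0.    1.21 -2.25] [ 0.4 -0.2 -1. ] 0.21367699885249924 173.4
19.75 [673.3  61.5 252.8] [-0.08  0.78  1.16  0.    1.21 -2.25] [-0.1 -0.4  0.3] 0.2141524635083435 173.4
```

View pics/w15c.png

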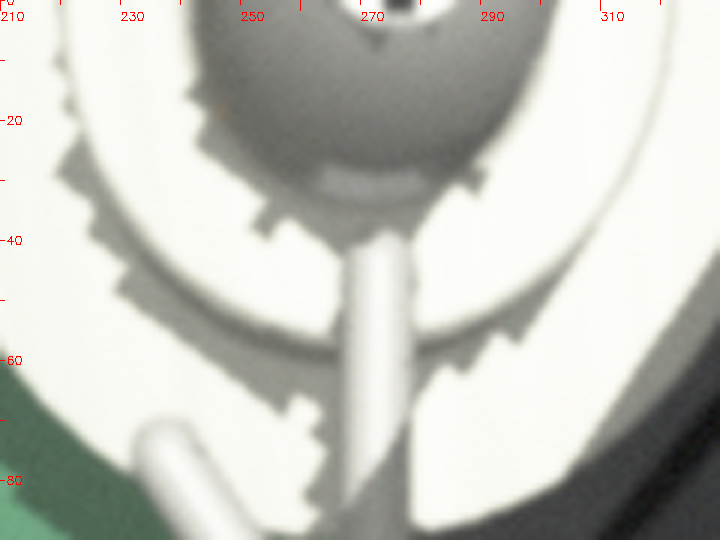

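View pics/d15c.png

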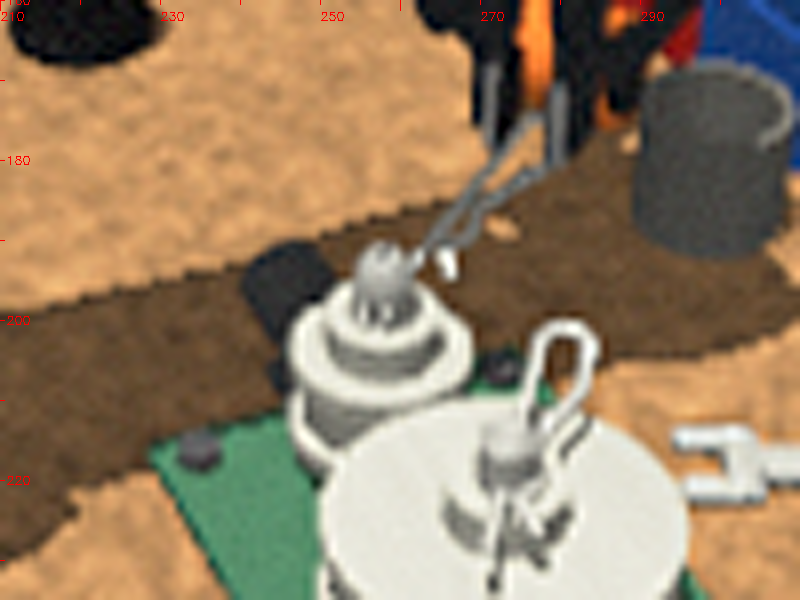

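Request:
drive_tool([
  [[0.003,-0.004,0,0,0,0],[0.003,-0.004,0,0,0,0],[-0.01,-0.013,0,0,0,0],[-0.024,-0.023,0,0,0,0],[-0.039,-0.032,0,0,0,0],[-0.039,-0.032,0,0,0,0]],
])

```text
time_s: 20.55
eef_pos: [669.3, 58.2, 252.9]
ee_rot: [0.0, -0.294, 0.956, 0.0]
force: [-0.5, 0.8, -0.8]
grip_width: 0.212
```

```bash
python3 pose.py; python3 look.py wrist w16 210 0 120 90 6
```

```text
20.55 [669.35  58.23 252.86] toolx -145.85 z [ 2.e-04  4.e-04 -1.e+00] F [-0.5  0.8 -0.8] T [-0.    0.01 -0.06] j [-0.09  0.77  1.17  0.    1.2  -2.25] 0.21154436292141598
20.55 [669.3  58.2 252.9] [-0.09  0.77  1.17  0.    1.2  -2.25] [-0.5  0.8 -0.8] 0.21154436292141598 173.4
```

View pics/w16c.png

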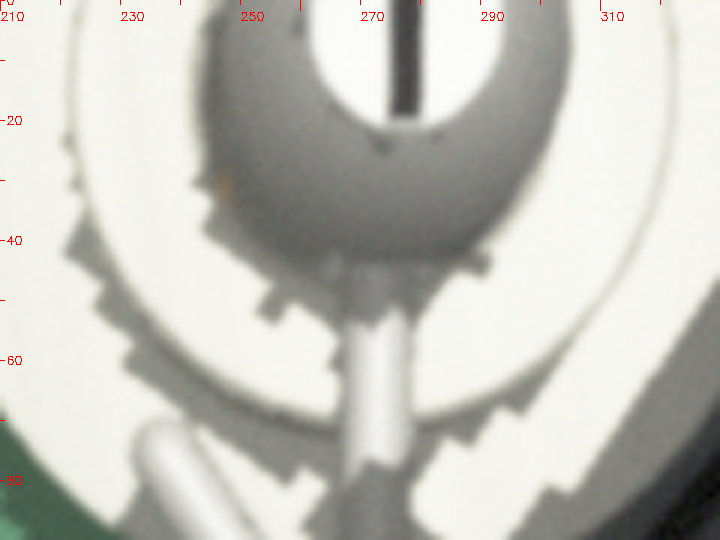

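Request:
drive_tool([
  [[-0.025,-0.017,0,0,0,0],[-0.05,-0.034,0,0,0,0],[-0.075,-0.051,0,0,0,0],[-0.1,-0.067,0,0,0,0],[-0.124,-0.084,0,0,0,0],[-0.124,-0.084,0,0,0,0]],
])

```text
time_s: 21.35
eef_pos: [656.9, 49.7, 252.9]
ee_rot: [0.0, -0.294, 0.956, 0.0]
force: [-0.3, 0.3, 0.2]
grip_width: 0.21
```

```bash
python3 pose.py; python3 look.py wrist w17 200 0 140 105 5
```

```text
21.35 [656.89  49.73 252.86] toolx -145.86 z [ 1.e-04  4.e-04 -1.e+00] F [-0.3  0.3  0.2] T [ 0.03  0.01 -0.03] j [-0.1   0.74  1.22  0.    1.17 -2.27] 0.21044180976649676
21.35 [656.9  49.7 252.9] [-0.1   0.74  1.22  0.    1.17 -2.27] [-0.3  0.3  0.2] 0.21044180976649676 173.4
```

View pics/w17c.png

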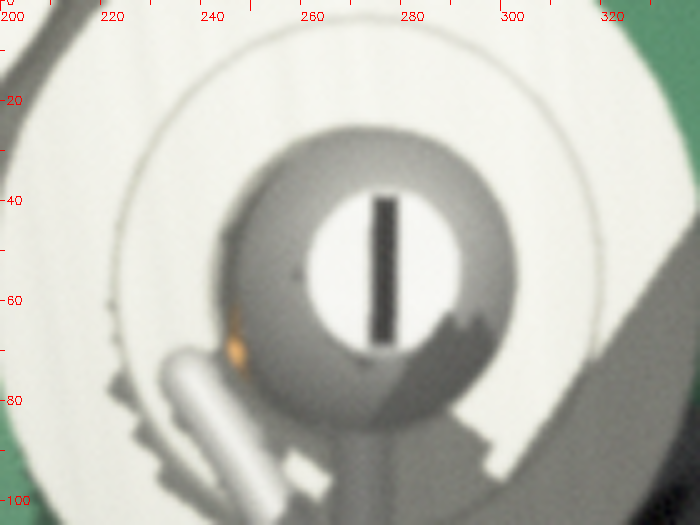

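Request:
drive_tool([
  [[-0.02,-0.013,0,0,0,0],[-0.037,-0.025,0,0,0,0],[-0.05,-0.034,0,0,0,0],[-0.066,-0.045,0,0,0,0],[-0.066,-0.045,0,0,0,0]],
])

```text
time_s: 22.02
eef_pos: [650.4, 45.1, 253.1]
ee_rot: [0.0, -0.294, 0.956, -0.0]
force: [2.3, -0.3, -0.4]
grip_width: 0.207
```

```bash
python3 pose.py
```

```text
22.025 [650.39  45.08 253.06] toolx -145.86 z [ 8.e-04  0.e+00 -1.e+00] F [ 2.3 -0.3 -0.4] T [-0.15 -0.31  0.18] j [-0.11  0.73  1.25  0.    1.16 -2.28] 0.20662145785159064
```

Request:
drive_tool([
  [[-0.008,-0.006,0,0,0,0],[-0.017,-0.011,0,0,0,0],[-0.025,-0.017,0,0,0,0],[-0.033,-0.022,0,0,0,0],[-0.033,-0.022,0,0,0,0]],
])

```text
time_s: 22.65
eef_pos: [647.1, 42.8, 253.2]
ee_rot: [0.001, -0.294, 0.956, -0.0]
force: [4.2, 0.3, -0.1]
grip_width: 0.21
```

```bash
python3 pose.py
```

```text
22.65 [647.14  42.83 253.16] toolx -145.85 z [ 1.3e-03 -2.0e-04 -1.0e+00] F [ 4.2  0.3 -0.1] T [-0.05 -0.79  0.12] j [-0.11  0.72  1.26 -0.    1.15 -2.28] 0.2100911528102251
```

Request:
drive_tool([
  [[-0.008,-0.006,0,0,0,0],[-0.017,-0.011,0,0,0,0],[-0.025,-0.017,0,0,0,0],[-0.033,-0.022,0,0,0,0],[-0.033,-0.022,0,0,0,0]],
])

```text
time_s: 23.28
eef_pos: [643.7, 40.5, 253.1]
ee_rot: [0.0, -0.294, 0.956, -0.0]
force: [2.8, -1.1, -0.0]
grip_width: 0.207
```

```bash
python3 pose.py;python3 look.py wrist w18 200 0 140 105 5
```

```text
23.275 [643.73  40.52 253.07] toolx -145.85 z [ 5.e-04 -6.e-04 -1.e+00] F [ 2.8 -1.1 -0. ] T [-0.26 -0.46  0.16] j [-0.12  0.71  1.28 -0.    1.15 -2.29] 0.20672448671094518
23.275 [643.7  40.5 253.1] [-0.12  0.71  1.28 -0.    1.15 -2.29] [ 2.8 -1.1 -0. ] 0.20672448671094518 173.4
```

View pics/w18c.png

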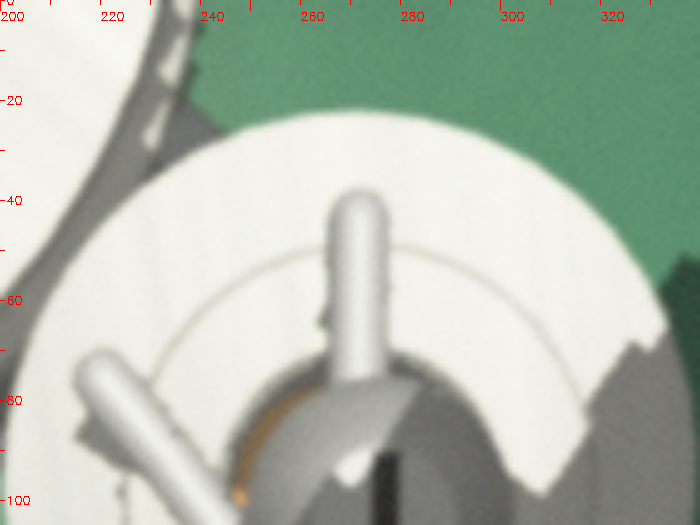

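Request:
drive_tool([
  [[-0.008,-0.006,0,0,0,0],[-0.017,-0.011,0,0,0,0],[-0.025,-0.017,0,0,0,0],[-0.033,-0.022,0,0,0,0],[-0.041,-0.028,0,0,0,0],[-0.041,-0.028,0,0,0,0]],
])

```text
time_s: 24.08
eef_pos: [639.4, 37.5, 252.9]
ee_rot: [-0.001, -0.294, 0.956, -0.0]
force: [1.2, -2.9, -1.1]
grip_width: 0.213
```

```bash
python3 pose.py;python3 look.py wrist w19
```

```text
24.075 [639.42  37.49 252.86] toolx -145.85 z [-8.e-04 -9.e-04 -1.e+00] F [ 1.2 -2.9 -1.1] T [-0.44 -0.06  0.16] j [-0.12  0.71  1.29 -0.    1.14 -2.29] 0.21282053711598314
24.075 [639.4  37.5 252.9] [-0.12  0.71  1.29 -0.    1.14 -2.29] [ 1.2 -2.9 -1.1] 0.21282053711598314 173.4
```

View pics/w19.png

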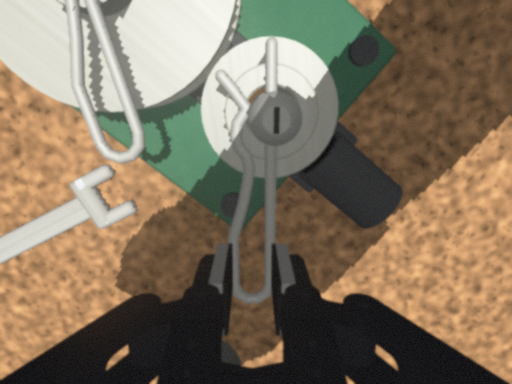

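Request:
drive_tool([
  [[-0.008,-0.007,0,0,0,0],[-0.02,-0.015,0,0,0,0],[-0.032,-0.024,0,0,0,0],[-0.044,-0.032,0,0,0,0],[-0.055,-0.04,0,0,0,0],[-0.065,-0.047,0,0,0,0],[-0.065,-0.047,0,0,0,0]],
])

```text
time_s: 25.0
eef_pos: [632.8, 32.8, 252.8]
ee_rot: [-0.001, -0.294, 0.956, -0.0]
force: [-0.5, -1.5, -0.2]
grip_width: 0.208
```

```bash
python3 pose.py;python3 look.py wrist w20 190 20 150 112 5
```

```text
25.0 [632.84  32.83 252.81] toolx -145.86 z [-1.1e-03 -8.0e-04 -1.0e+00] F [-0.5 -1.5 -0.2] T [-0.21  0.05  0.07] j [-0.13  0.69  1.32 -0.    1.13 -2.3 ] 0.2079766896156966
25.0 [632.8  32.8 252.8] [-0.13  0.69  1.32 -0.    1.13 -2.3 ] [-0.5 -1.5 -0.2] 0.2079766896156966 173.4
```

View pics/w20c.png

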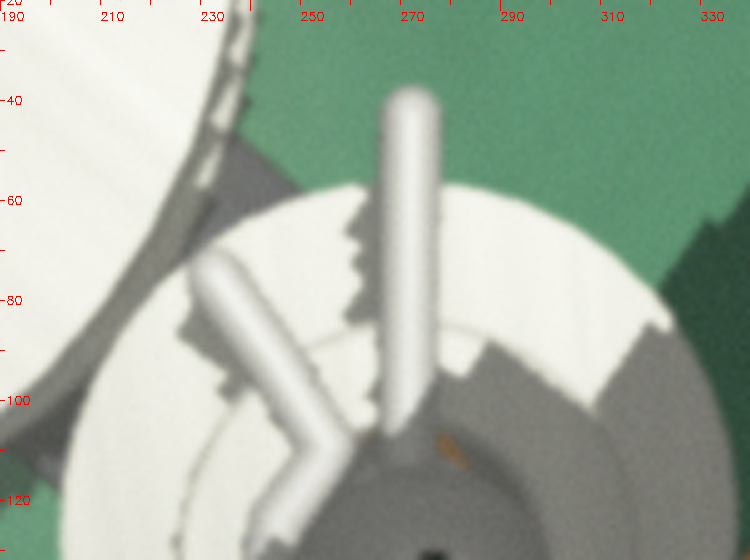

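```bash
python3 - <<'E'
from h import *
import pickle
crop('pics/w20.png',190,60,160,120,'pics/w20d.png',5)
c,s=pickle.load(open('pics/w20.pkl','rb'))
z=s['eef_pos'][2]-173.8
x=np.array([-.8276,-.5612,0]);
tip=onz(c,272.3,37.3,z); far=onz(c,270,108,z); 
print(z,tip,far,(tip-far)@x)
E
```

```text
79.01294638787249 [548.59518703 -14.40457251  79.01294639] [5.70739284e+02 6.80854127e-02 7.90129464e+01] 26.448510467653442
```

View pics/w20d.png

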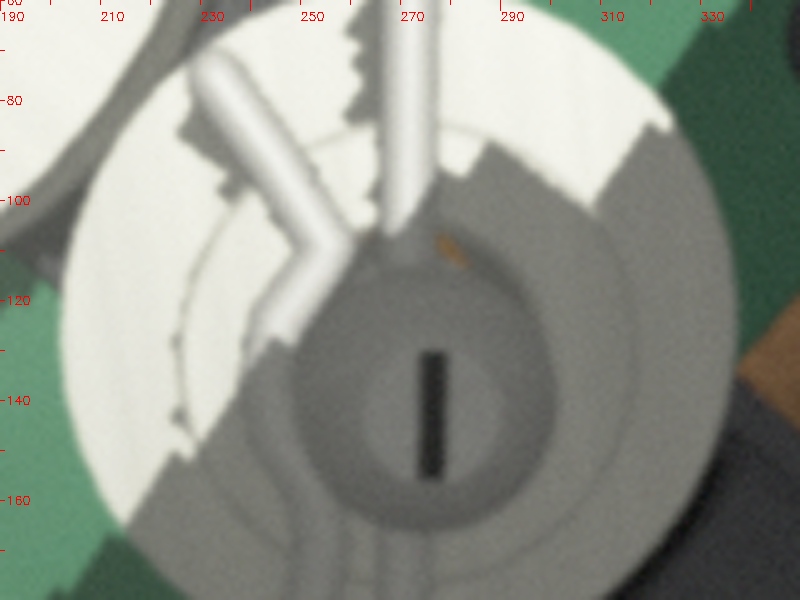

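```bash
python3 - <<'E'
from h import *
import pickle
c,s=pickle.load(open('pics/w20.pkl','rb'))
x=np.array([-.8276,-.5612,0]);P=np.array([579.2,8.4,79])
print('P px',proj(c,P),'far',proj(c,P+10*x),'near',proj(c,P-10*x))
print('top slot centre',onz(c,276.2,143,100), 'ends',onz(c,276.5,130,100),onz(c,276,155.7,100))
tip=onz(c,272.3,37.3,79.0);print('tip-P',(tip-P)@x,(tip-np.array([579.2,7.6,79]))@x)
b=onz(c,253,107.5,79);print('front bend',(b-tip)@x)
E
```

```text
P px [274.64541055 136.73152184] far [275.14856506 112.22057034] near [274.16282056 160.24068219]
top slot centre [579.41057899   7.52936898 100.        ] ends [575.58573896   4.94175888 100.        ] [583.2129779   10.14275766 100.        ]
tip-P 38.12835287957141 37.6793928795714
front bend -26.25584133072428
```

Request:
drive_tool([
  [[-0.004,-0.003,-0.003,0,0,0],[-0.007,-0.005,-0.005,0,0,0],[-0.007,-0.005,-0.005,0,0,0]],
])

```text
time_s: 25.42
eef_pos: [632.3, 32.5, 252.5]
ee_rot: [-0.0, -0.294, 0.956, -0.0]
force: [3.5, 0.8, -0.6]
grip_width: 0.21
```

```bash
python3 pose.py
```

```text
25.425 [632.31  32.46 252.48] toolx -145.85 z [-2.e-04 -6.e-04 -1.e+00] F [ 3.5  0.8 -0.6] T [ 0.15 -0.48  0.01] j [-0.13  0.69  1.32 -0.    1.13 -2.3 ] 0.21014599609591758
```

Request:
drive_tool([
  [[0,0,0,0,0,0],[0,0,0,0,0,0],[0,0,0,0,0,0],[0,0,0,0,0,0]],
], fingers=0.1)

```text
time_s: 25.92
eef_pos: [632.3, 32.4, 252.5]
ee_rot: [-0.0, -0.294, 0.956, -0.0]
force: [-0.0, 1.1, -0.6]
grip_width: 0.551
```

Request:
drive_tool([
  [[0,0,0.1,0,0,0],[0,0,0.3,0,0,0],[0,0,0.6,0,0,0],[0,0,0.9,0,0,0],[0,0,0.9,0,0,0]],
])

```text
time_s: 26.55
eef_pos: [632.4, 32.5, 345.6]
ee_rot: [0.002, -0.294, 0.956, -0.001]
force: [-0.1, -0.5, -0.3]
grip_width: 0.551
```

```bash
python3 pose.py; python3 look.py wrist w21;python3 look.py side d21 200 150 130 90 6;python3 look.py scene s21 180 130 130 90 6
```

```text
26.55 [632.41  32.45 345.63] toolx -145.85 z [ 0.0049 -0.0014 -1.    ] F [-0.1 -0.5 -0.3] T [-0.02 -0.02  0.07] j [-0.13  0.6   1.23 -0.    1.31 -2.3 ] 0.5511246819895697
26.55 [632.4  32.5 345.6] [-0.13  0.6   1.23 -0.    1.31 -2.3 ] [-0.1 -0.5 -0.3] 0.5511246819895697 173.4
26.6 [632.2  32.5 343.6] [-0.13  0.6   1.23 -0.    1.31 -2.3 ] [-0.1 -0.2 -0.3] 0.551729404516211 173.4
26.65 [632.1  32.4 342.4] [-0.13  0.6   1.23 -0.    1.31 -2.3 ] [-0.   0.1 -0.5] 0.5479945038018836 173.4
```

View pics/w21.png

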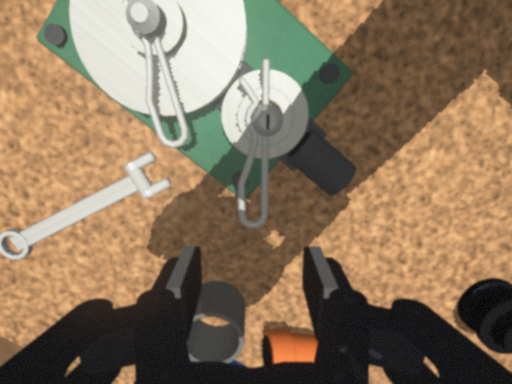

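View pics/d21c.png

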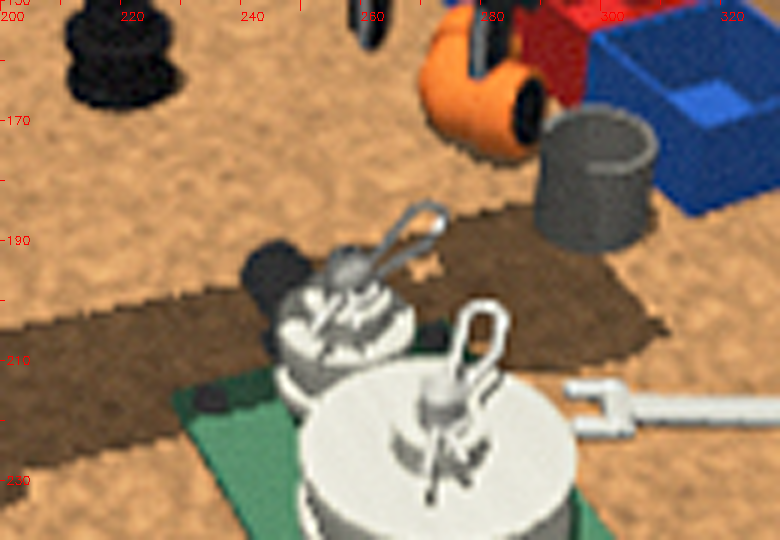

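View pics/s21c.png

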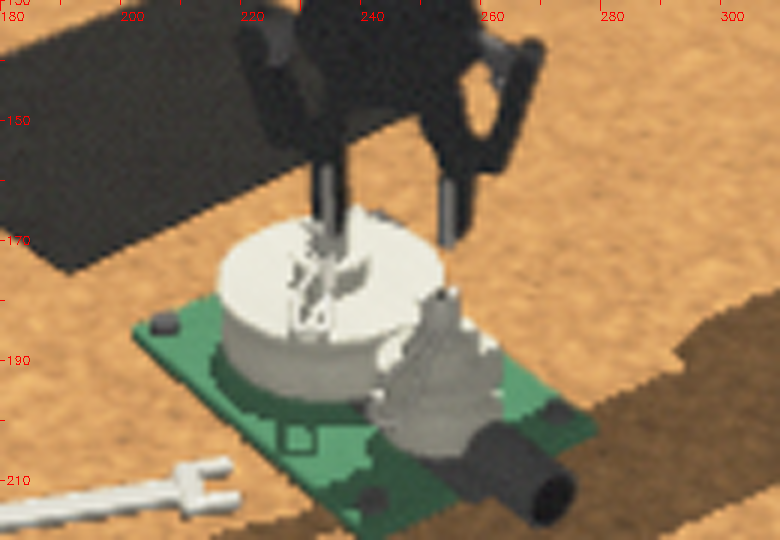

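```bash
python3 - <<'E'
from h import *
crop('pics/w21.png',205,50,120,185,'pics/w21c.png',5)
im=cv2.imread('pics/w21c.png');cv2.imwrite('pics/w21c.png',cv2.resize(im,None,fx=.645,fy=.645))
E
```

```text
(no output)
```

View pics/w21c.png

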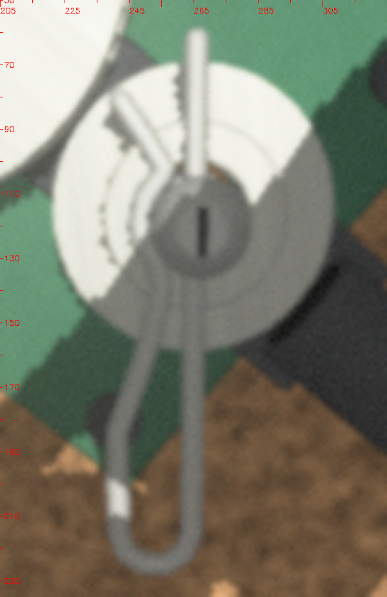

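```bash
python3 - <<'E'
from h import *
import pickle
c,s=pickle.load(open('pics/w21.pkl','rb'))
t=onz(c,266.4,58.4,78.5);b=onz(c,253,228,78.5);p=onz(c,268,122,100)
x=t-onz(c,264,200,78.5);x/=np.linalg.norm(x);y=np.array([-x[1],x[0],0])
d=p-t;print((t-b)@x,-d@x,d@y,p,np.degrees(np.arctan2(x[1],x[0])))
E
```

```text
118.85821978165151 38.628363235472236 -0.8633853876265968 [579.56250269   8.16683043 100.        ] -146.11758378574729
```

```bash
python3 -c "
from rig import ctrl
print(ctrl.finish_job())"
```

```text
the job is handed in; nothing more can be done
None
```

The aluminium roller is on the empty post, boss up, and the hairpin clip is locked through it. I handed the job in at about 27 s of the 72 s allowed.

- **Roller:** I gripped it by the boss and lowered it in small steps. Part-way down it touched the post with about 4 N sideways, so I shifted it 0.9 mm and it went on freely. It met the washer with about 8 N, 0.5 mm above the height I had worked out for right down.
- **Clip:** The saw mark showed the hole turned about 50° from the bender's y axis. I lined the leg up with the visible hole in the wrist picture, and it went in with no measurable force. The bent leg passed over the post with readings below 5 N between steps.
- **Last checks:** The clip stopped firm at home (about 3 N). The final wrist picture puts the tip 38.6 mm past the post's axis, against 38.5 mm nominal. The bent leg lies round the post, and the gripper was clear and reading no force.
- **Bystanders:** I saw nothing else moved in the pictures, but I did not measure each item again.
- **Disagreements:**
  - Camera estimates of the post's position differed by 1 to 2 mm, so I trusted the close-up view and the forces instead.
  - The gripper's opening read about 18 mm on the 22 mm clip, but the clip did not shift in the grip.
  - The peak snap force of 8 to 13 N never showed, because forces were only read when the arm paused.

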